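# Load the settled counting chamber into the slide reader

## Robot

A 6-joint arm with a two-finger parallel gripper is mounted at the origin on the work surface. World frame = base frame: x ahead of the robot, y to its left, z up, the work surface at z = 0. Lengths are in mm, angles in rad, forces in N, time in s.
With the tool pointing down it reaches from about 350 to 875 mm from the base axis. Payload 4.2 kg.
Tool frame: the origin (TCP) lies on the centre line of the jaws, within the pads' length; the fingertips stand 25 mm ahead of it and the grasp point (between the pads) lies 6 mm ahead of it; z points along the fingers, y is the line along which they close (so a half turn about z gives the same grasp; the last joint's range is limited). The gripper opens to 87 mm and grips with 3 to 60 N. Pads are 19 mm wide; open, the fingers measure 117 mm over their backs; the gripper's body (75 mm by 190 mm) begins 51 mm behind the grasp point.
Start: joints at [1.411, 0.385, 0.008, 0, -1.194, -0.259], TCP at [254.132, 570.978, 247.55] pointing down, gripper open.
Joint ranges: [-3.14, 3.14], [-1.21, 2.06], [-1.07, 1.41], [-3.16, 2.05], [-2.99, -0.16], [-3.1, 3.1]. Speed limits (rad/s): [2.79, 2.79, 3.14, 3.14, 3.14, 3.14].

## Interface

Orientations are given as a unit quaternion [w, x, y, z].
In Python, from bench import env gives the robot as it stands. The module is installed in compiled form; this text tells all that it offers.
- The arm moves only by the tool move_arm, never from a script. Its argument "plan" is a list of rows, each a list of 2 entries, a list of its own where there are three numbers: the shift along the tool's x, y, z as a fraction of full scale, then the turn, a rotation vector about the tool's x, y, z as a fraction of full scale. A call has 1 to 12 rows; each row shifts and turns the commanded pose from where the row before left it, along the tool's axes as they then stand; what a row does not reach is not made up. Full scale, the value 1, is 0.3 m for a shift and 180 degrees for a turn. A row lasts 1/10 s, in which the tool goes at most 50 mm and 8.59 degrees, less where a joint would pass 70% of its speed; a pose out of reach is approached as far as the arm can. A call with a number of a shift or a turn outside -1 to 1 is refused whole. A call with a gripper value outside its range is refused whole. "gripper" is the gripper command: -1 is fully open, 1 is shut, values between are in proportion, set as the call begins (left out, the last holds). The fingers move at their own pace and stop on an object; "newtons" is the grip in N (left out, the last holds). Time passes only in rows, so rows that do not move let the fingers close. It gives the time, the measured TCP pose, the force, the opening and the grip force at its end, in the units of the state.
- env.read_state(): the state, without advancing time (a new reading comes with each control period).
- env.get_image(name): name is "scene" or "top" or "wrist"; returns (picture, depth): 400x640x3 uint8, red, green, blue; 400x640 float32, mm along the optical axis (not along the pixel's ray), 0 where there is no reading.
- env.camera_info(name): a dict with "mtx" (3x3 intrinsics, pixels), "distortion" ([k1, k2, p1, p2, k3] as OpenCV has them; the pictures are not rectified), "R" (3x3) and "t" (3): a world point X has camera coordinates R X + t; the wrist camera has in their place "tool_from_camera" (4x4, takes a point from camera to tool coordinates, whose origin is the TCP and whose axes are the flange's). Camera axes: x right, y down, z forward; pixel columns grow to the right and rows downward; lengths in mm; the calibration is good to about 2 mm. A picture is of the moment at which its call begins: read the wrist's pose just before it. camera_info takes no time and is no camera call.
- env.close_job(): hands the job in; it is judged then, once.
Trained networks look in the newest picture that a camera, given by its name, has taken for a name from the list of things; names that differ only in an ending like _2 or _b are one class to them, and where a whole thing is asked for, a point or a joint stands for the part that bears it (a point fixed in the world has none). Each returns a list of dicts, best first, with "conf" (0 to 1); they miss things now and then, are a little off and sometimes report something else, mostly with a low value. They report only what shows in the picture. A call takes as long as a camera call. They do not tell look-alikes from the thing itself.
- env.recognise(thing, camera): "rect" ([left, top, right, bottom] in pixels, round what is visible of it).
- env.masks_of(thing, camera): "pixels" (400x640 bool, what is visible of it) and "rect" ([left, top, right, bottom] in pixels, round what is visible of it).
The state is a dict: "t": time; "joint_positions": joint angles; "qd": joint speeds; "joint_efforts": joint torques, N m; "ee_pos": TCP position; "eef_rot": TCP orientation; "contact_force": force on the tool from outside, world axes, zero at the start; "wrist_torque": the same for the moment, N m; "width": finger opening in mm; "grasp_force": force on a finger pad.
Only numpy, scipy, OpenCV 4.12 (cv2) and the standard library are available. Lean on these libraries where they do the work, as an engineer would, in place of code of your own. Each camera call takes 0.05 s, during which the arm holds its last target. There are 200 camera calls.

## Task

The cells in the glass counting chamber at the near end of the blue-railed incubation rack have settled, so it must not be tilted, jolted or touched with the fingers: feel out the worn lifter's bent blade, slide it under the chamber, carry it level on the blade and set it down in the seat of the slide reader's open tray, lying flat inside the rims. Then draw the lifter out, lay it back in its rest and push the tray fully shut, leaving everything else on the bench where it is.

Things in the scene. Friction and masses are not known exactly. Their poses are not given: they have to be found in the camera images.
- chamber: Glass counting chamber, loose across the rack's rails: clear plate 35 (its x) x 76 (y) x 4 mm, about 30 g, frosted white ends, two small silver squares. Origin at the centre of its underside, z up. The cells drift if it tilts over about 6 degrees or is jolted (over 0.6 m/s). Either way round is fine in the seat.
- rack: Incubation rack, fixed: grey base plate 190 (x) x 120 (y) x 6 mm, origin at the centre of its underside. Two blue rails along x, centred at y = -30 and +30 mm, 8 mm wide, tops 10.5 mm above the origin. Its -x end, towards the robot, is open; a wall closes the +x end; side walls at y = -56 and +56 mm are 22 mm high over the bench.
- slide: Stained glass slide 26 x 76 x 3 mm with an orange end, loose on the same rails farther in (+x); to be left alone. Origin at the centre of its underside.
- lifter: Lifter (cranked spatula), loose, 100 g, level in its rest. Origin at the centre of its wooden handle, 110 mm long (x), 16 wide (y), 16 high (z); x points to the blade. To be taken across the middle of the handle, between the rest's uprights. A cranked shank leads to the root of the blade, 89 mm ahead of and 23 mm below the origin.
- rest: Steel rest for the lifter, fixed: plate 110 x 60 x 6 mm, origin at the centre of its underside. Two uprights 10 mm thick, 46 mm wide, at x = -42 and +42 mm with U notches 24 mm wide, floors 34 mm and cheeks 44 mm above the origin. The handle lies in both, its centre 42 mm straight above the origin, blade towards +x.
- tray (a joint): How far the reader's tray is pulled out (m): 0 fully shut, 0.14 fully out. It slides along the reader's x axis, needs about 2 N to move and stays where it is left.
- seat (a point): Centre of the tray's seat, 60 mm above the bench, level with the two ledges that carry the chamber's ends (more than 27 mm from this point along x). Axes as the reader's; the chamber's 76 mm side lies along x. Rims 3 mm high stand 40.5 mm away along x and 20 mm along y: 2.5 mm of play all round.
- tray_front (a point): Middle of the outer face of the tray's white front panel (100 mm wide, 40 high, 8 thick), 65 mm above the bench, the panel's top at 85 mm. The face looks along the reader's -x; push it along the reader's +x to shut the tray. Shut, the face is 8 mm in front of the reader's brow.
- jar_white: Specimen jar with white lid, bystander.
- jar_blue: Specimen jar with blue lid, bystander.
- jar_red: Specimen jar with red lid, bystander.
- amber_bottle: Brown reagent bottle, bystander.
- tape_roll: Roll of paper tape, bystander.
- stamp: Pink rubber stamp, bystander.
- channel (a point): Middle of the open end of the rack, on top of the base plate; axes as the rack's. From here a channel 52 mm wide and 4.5 mm high (plate to rail tops) runs along +x between the rails and under the chamber. 40 to 55 mm of bare plate lies before the chamber.
- notch (a point): Middle of the notch's mouth, 33 mm from the seat's centre along the reader's +y (the robot's side), at ledge height. Between the ledges the seat is a notch 54 mm wide, free down to the bench and open on this side, so a blade can sink through it and be drawn out along +y; the -y side is closed by a spine (20 to 33 mm from the centre).
- reader_front (a point): Foot of the slide reader's front, on the bench, in the middle of its width; axes as the reader's: its front faces its own -x, z up. The reader is a fixed white box 380 mm deep (x) and 212 mm wide (y); its front 80 mm are a low brow 105 mm high, the housing behind is 190 mm high.
- blade_root (a point): Root of the lifter's blade (half-way through its thickness); axes as the handle's. The flat steel blade runs 56 mm on from here, 24 mm wide, 2 mm thick. Worn, it is bent up or down here by up to about 7 degrees, a different angle each time, so its tip lies up to 7 mm off: find it by touching down lightly. Over about 5 N on the tip bends it further.
There are look-alikes about, which are no part of the job. There is more than one size of the lifter; the job needs the largest.

How it is judged:
By the outcome, as a careful person would: the job done as asked, in the order asked, and still so for the second after the job is handed in, with the robot touching nothing.
It also fails if it takes over 72 s, if anything falls off the work surface, if the arm or the gripper's body presses on something with over 40 N, if the wrist force passes 120 N, or if a joint passes its speed limit or range.

## Working session

There is one attempt and no reset: what is moved stays moved. The work goes in short steps, Python scripts to look and compute and a tool call to move; the robot and the scene stay as the last step left them, time stands still between calls to the robot, and variables do not carry over. Pictures are saved under pics/ and viewed, at most 10 in all, crops included, and the job is handed in when it is done.

Besides the shell and the picture viewer there is one more tool, called as a command line: name --argument value ..., lists and objects as JSON in quotes. move_arm: Moves the arm, as the interface text tells. Its arguments: {"type":"object","properties":{"plan":{"type":"array","items":{"type":"array"}},"gripper":{"type":"number"},"newtons":{"type":"number"}},"required":["plan"]}

```bash
mkdir -p pics; python3 - <<'E'
from bench import env
import cv2,numpy as np
for n in ("scene","top"):
    p,d=env.get_image(n); cv2.imwrite(f"pics/{n}0.png",cv2.cvtColor(p,cv2.COLOR_RGB2BGR)); np.savez(f"pics/{n}0.npz",p=p,d=d)
    print(n,env.camera_info(n))
    for t in ["chamber","rack","lifter","rest","tray","slide"]:
        print(t,[(round(r["conf"],2),[int(v) for v in r["rect"]]) for r in env.recognise(t,n)])
print(env.camera_info("wrist")); print(env.read_state())
E
```

```text
scene {'mtx': array([[419.85215781,   0.        , 312.949307  ],
       [  0.        , 419.85215781, 202.41020319],
       [  0.        ,   0.        ,   1.        ]]), 'distortion': array([-0.00341423,  0.        ,  0.        ,  0.        ,  0.        ]), 'R': array([[-0.25592384,  0.96669606,  0.0013095 ],
       [ 0.73276942,  0.1948771 , -0.65197538],
       [-0.63051722, -0.16589648, -0.75823901]]), 't': array([ 182.9059712 , -383.05670392, 1466.55386543])}
chamber [(0.63, [242, 192, 271, 208])]
rack [(0.66, [400, 210, 465, 246]), (0.62, [211, 179, 286, 248])]
lifter [(0.81, [323, 152, 335, 213]), (0.59, [365, 204, 385, 250]), (0.45, [368, 163, 404, 187])]
rest [(0.57, [320, 156, 343, 194])]
tray [(0.94, [396, 208, 467, 248]), (0.35, [213, 180, 284, 247])]
slide [(0.6, [225, 213, 253, 231])]
top {'mtx': array([[446.07006866,   0.        , 318.18169583],
       [  0.        , 446.07006866, 197.87693763],
       [  0.        ,   0.        ,   1.        ]]), 'distortion': array([-0.05313232,  0.        ,  0.        ,  0.        ,  0.        ]), 'R': array([[-1.43379633e-03, -9.9998
[... 1023 characters left out ...]
.7, 'joint_positions': array([ 1.41062132e+00,  3.84646913e-01,  7.91850378e-03, -3.66901878e-05,
       -1.19399845e+00, -2.58526102e-01]), 'qd': array([-0.00052387, -0.00015119, -0.00027456,  0.00086292,  0.00135399,
        0.00125181]), 'joint_efforts': array([-1.01943738e-04, -3.90330184e+01,  1.87585723e+01,  4.22368348e+00,
        1.54952280e-02, -1.17470108e-05]), 'ee_pos': array([254.11044898, 570.98704102, 247.5839577 ]), 'eef_rot': array([-3.38522893e-05,  9.78164688e-01, -2.07831281e-01, -1.87450704e-05]), 'contact_force': array([ 0.20270282, -0.04871503, -0.6849778 ]), 'wrist_torque': array([-0.01040985,  0.05532705,  0.04893778]), 'grasp_force': 0.0, 'width': 86.9442023986678}
```

```bash
python3 - <<'E'
import cv2
a=cv2.imread("pics/top0.png")[90:330,130:450]
b=cv2.imread("pics/scene0.png")[120:290,190:510]
cv2.imwrite("pics/v1.png",cv2.resize(a,(800,600),interpolation=cv2.INTER_CUBIC))
cv2.imwrite("pics/v2.png",cv2.resize(b,None,fx=2.5,fy=2.5,interpolation=cv2.INTER_CUBIC))
E
```

```text
(no output)
```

View pics/v1.png

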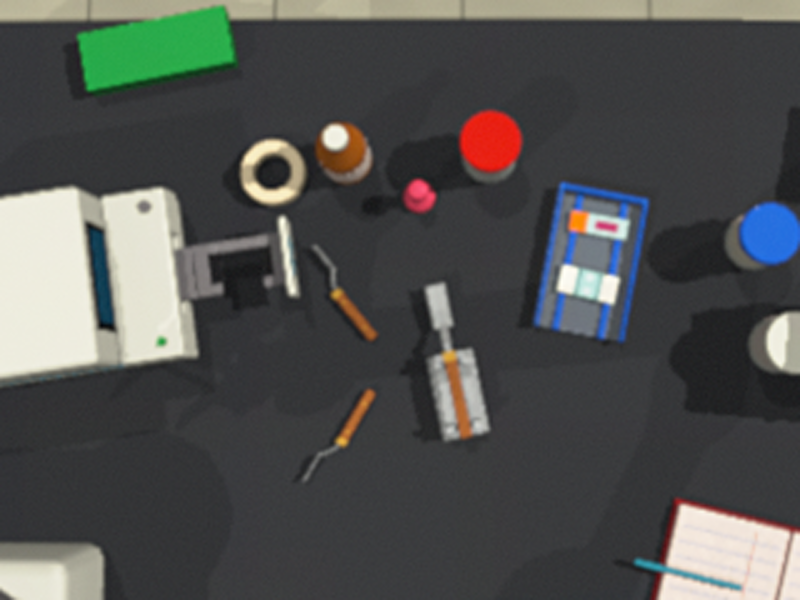

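View pics/v2.png

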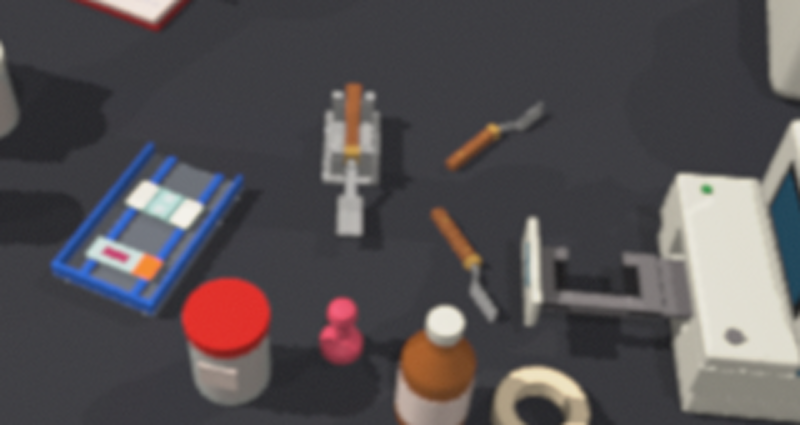

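```bash
cat > h.py <<'E'
import numpy as np,cv2
from scipy.spatial.transform import Rotation as Rn
from bench import env
def campose(n,st=None):
    """returns K,dist,Rwc,twc (world from camera)"""
    c=env.camera_info(n)
    if n=="wrist":
        st=st or env.read_state(); T=np.array(c["tool_from_camera"])
        q=st["eef_rot"]; Rw=Rn.from_quat([q[1],q[2],q[3],q[0]]).as_matrix()
        return c["mtx"],c["distortion"],Rw@T[:3,:3],Rw@T[:3,3]+st["ee_pos"]
    return c["mtx"],c["distortion"],c["R"].T,-c["R"].T@c["t"]
def ray(P,uv):
    K,D,R,t=P; n=cv2.undistortPoints(np.array(uv,float).reshape(-1,1,2),K,D).reshape(-1,2)
    return np.c_[n,np.ones(len(n))]@R.T
def onz(P,uv,z):
    r=ray(P,uv); return P[3]+r*((z-P[3][2])/r[:,2])[:,None]
def cloud(P,d):
    v,u=np.mgrid[:400,:640]; r=ray(P,np.c_[u.ravel(),v.ravel()])
    return (P[3]+r*d.reshape(-1,1)).reshape(400,640,3)
def proj(P,X):
    K,D,R,t=P; rv=cv2.Rodrigues(R.T)[0]
    return cv2.projectPoints(np.array(X,float).reshape(-1,3),rv,-R.T@t,K,D)[0].reshape(-1,2)
def shot(name,tag):
    st=env.read_state(); p,d=env.get_image(name); P=campose(name,st)
    cv2.imwrite(f"pics/{tag}.png",p[:,:,::-1]); np.savez(f"pics/{tag}.npz",p=p,d=d,K=P[0],D=P[1],R=P[2],t=P[3]); return P,p,d
def load(tag):
    z=np.load(f"pics/{tag}.npz"); return (z["K"],z["D"],z["R"],z["t"]),z["p"],z["d"]
E
python3 - <<'E'
from h import *
z=np.load("pics/top0.npz");P=campose("top");C=cloud(P,z["d"])
f=lambda u,v:[int(round(130+u/2.5)),int(round(90+v/2.5))]
for n,u,v in [("blade tip",434,287),("blade mid",440,305),("gold",450,356),("handle end",464,435),("handle mid",457,395),("rest tl",430,352),("rest br",489,432),("rack open L",536,325),("rack open R",624,340),("chamber",588,284),("slide",598,225),("front panel T",283,217),("panel B",296,297),("seat",240,265),("brow NE",172,188),("brow SE",196,355),("stamp",418,195),("bottle",338,140),("red",490,140),("blue",770,235),("smA",355,315),("smB",355,420),("white",785,340)]:
    a=f(u,v); print(n,a,C[a[1],a[0]].round(0))
P,p,d=shot("wrist","w0")
E
```

```text
blade tip [304, 205] [578.   5.  26.]
blade mid [306, 212] [556.  -2.  23.]
gold [310, 232] [490. -15.  50.]
handle end [316, 264] [389. -34.  52.]
handle mid [313, 248] [439. -25.  51.]
rest tl [302, 231] [495.  12.  -3.]
rest br [326, 263] [390. -67.   3.]
rack open L [344, 220] [ 531. -127.    0.]
rack open R [380, 226] [ 510. -246.    2.]
chamber [365, 204] [ 582. -195.   21.]
slide [369, 180] [ 662. -209.   17.]
front panel T [243, 177] [662. 196.  83.]
panel B [248, 209] [567. 190.   4.]
seat [226, 196] [610. 264.   6.]
brow NE [199, 165] [716. 358.  -1.]
brow SE [208, 232] [491. 322.   4.]
stamp [297, 168] [694.  26.  66.]
bottle [265, 146] [748. 120. 146.]
red [326, 146] [757. -66. 101.]
blue [438, 184] [ 638. -416.   97.]
smA [272, 216] [543. 110.  14.]
smB [272, 258] [407. 109.  14.]
white [444, 226] [ 506. -429.  104.]
```

View pics/w0.png

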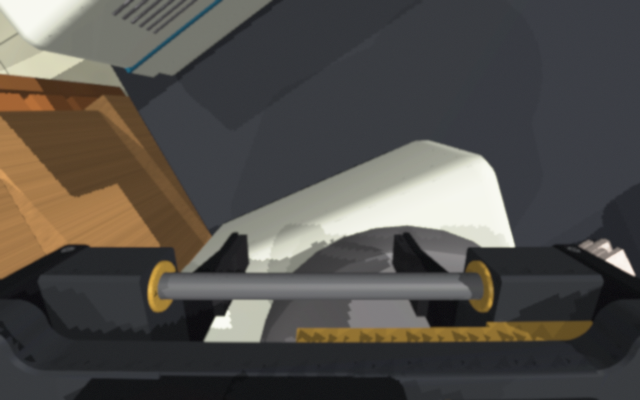

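```bash
cat >> h.py <<'E'
def qR(q): return Rn.from_quat([q[1],q[2],q[3],q[0]])
def down(yaw,pitch=0,roll=0):
    """tool pointing down, tool x at world yaw (deg); pitch>0 = tool x end dips"""
    return Rn.from_euler("z",yaw,degrees=True)*Rn.from_euler("y",pitch,degrees=True)*Rn.from_euler("x",180+roll,degrees=True)
def rows(pos,R,vmax=48,amax=8,ramp=0,start=None,nd=4,show=True):
    """rows in tool axes from start (pos,R) or the measured pose to target; ramp>0: smooth profile"""
    if start is None:
        s=env.read_state(); start=(s["ee_pos"],qR(s["eef_rot"]))
    p0,R0=np.array(start[0],float),start[1]; pos=np.array(pos,float); rv=(R0.inv()*R).as_rotvec()
    L=np.linalg.norm(pos-p0); A=np.degrees(np.linalg.norm(rv))
    n=max(1,int(np.ceil(max(L/vmax,A/amax)+ramp)))
    w=np.array([min(1,(i+1)/(ramp+1),(n-i)/(ramp+1)) for i in range(n)]); w=np.cumsum(w/w.sum())
    cp,cR=p0,R0; out=[]
    for f in w:
        tp=p0+f*(pos-p0); tR=R0*Rn.from_rotvec(f*rv)
        s=np.round(cR.inv().apply(tp-cp)/300,nd); t=np.round((cR.inv()*tR).as_rotvec()/np.pi,nd)
        out.append([s.tolist(),t.tolist()]); cp=cp+cR.apply(s*300); cR=cR*Rn.from_rotvec(t*np.pi)
    if show:
        for i in range(0,n,12): print(str(out[i:i+12]).replace(" ","").replace("-0.0,","0,").replace("-0.0]","0]").replace("0.0,","0,").replace("0.0]","0]"))
    return cp,cR
E
python3 - <<'E'
from h import *
s=rows([550,255,220],down(9))
print(s[0])
s=rows([530,-185,220],down(-10),start=s)
E
```

```text
[[[0.1329,0.0561,0.0092],[0,0,-0.0183]],[[0.1295,0.0637,0.0092],[0,0,-0.0184]],[[0.1256,0.071,0.0092],[0,0,-0.0183]],[[0.1213,0.0782,0.0092],[0,0,-0.0183]],[[0.1166,0.085,0.0091],[0,0,-0.0183]],[[0.1116,0.0915,0.0092],[0,0,-0.0184]],[[0.1061,0.0978,0.0092],[0,0,-0.0183]],[[0.1002,0.1038,0.0092],[0,0,-0.0183]],[[0.0942,0.1093,0.0092],[0,0,-0.0184]],[[0.0876,0.1147,0.0092],[0,0,-0.0183]]]
[549.99021939 254.98561246 219.99895116]
[[[-0.0295,0.1438,0],[0,0,0.0106]],[[-0.0247,0.1447,0],[0,0,0.0105]],[[-0.02,0.1455,0],[0,0,0.0106]],[[-0.0151,0.146,0],[0,0,0.0105]],[[-0.0102,0.1465,0],[0,0,0.0106]],[[-0.0054,0.1467,-0.0001],[0,0,0.0105]],[[-0.0005,0.1468,0],[0,0,0.0106]],[[0.0043,0.1468,0],[0,0,0.0105]],[[0.0092,0.1465,0],[0,0,0.0106]],[[0.0141,0.1461,0],[0,0,0.0106]]]
```

move_arm --plan '[[[0.133,0.056,0.009],[0,0,-0.018]],[[0.13,0.064,0.009],[0,0,-0.018]],[[0.126,0.071,0.009],[0,0,-0.018]],[[0.121,0.078,0.009],[0,0,-0.018]],[[0.117,0.085,0.009],[0,0,-0.018]],[[0.112,0.092,0.009],[0,0,-0.019]],[[0.106,0.098,0.009],[0,0,-0.018]],[[0.1,0.104,0.009],[0,0,-0.018]],[[0.094,0.109,0.009],[0,0,-0.019]],[[0.088,0.115,0.009],[0,0,-0.019]],[[0,0,0],[0,0,0]],[[0,0,0],[0,0,0]]]'

```text
t: 1.95
ee_pos: [549.9, 252.7, 220.2]
eef_rot: [0.0, 0.997, 0.077, -0.0]
contact_force: [0.1, 0.0, 0.1]
width: 87.0
grasp_force: 0.0
```

```bash
python3 - <<'E'
from h import *
print(env.read_state()["ee_pos"],env.read_state()["qd"].round(3))
P,p,d=shot("wrist","w1")
s=rows([530,-185,220],down(-10),nd=3)
E
```

```text
[549.90458298 252.72104898 220.23704104] [ 0.039 -0.011 -0.005 -0.002  0.    -0.002]
[[[-0.029,0.143,0],[0,0,0.01]],[[-0.024,0.145,0],[0,0,0.011]],[[-0.02,0.145,0],[0,0,0.01]],[[-0.015,0.145,0.001],[0,0,0.011]],[[-0.01,0.146,0],[0,0,0.01]],[[-0.005,0.147,0],[0,0,0.011]],[[0,0.146,0],[0,0,0.01]],[[0.004,0.146,0],[0,0,0.011]],[[0.01,0.146,0],[0,0,0.01]],[[0.014,0.146,0],[0,0,0.011]]]
```

View pics/w1.png

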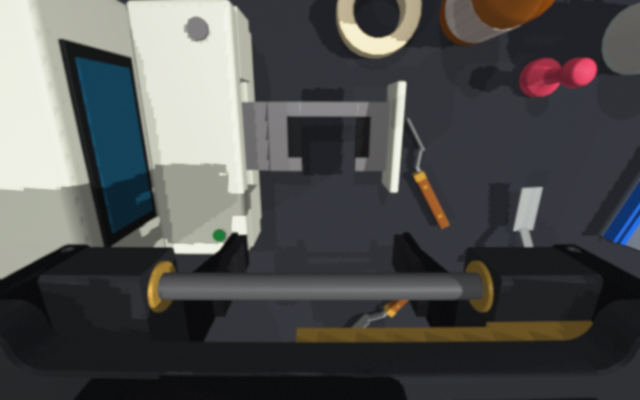

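move_arm --plan '[[[-0.029,0.143,0],[0,0,0.01]],[[-0.024,0.145,0],[0,0,0.011]],[[-0.02,0.145,0],[0,0,0.01]],[[-0.015,0.145,0.001],[0,0,0.011]],[[-0.01,0.146,0],[0,0,0.01]],[[-0.005,0.147,0],[0,0,0.011]],[[0,0.146,0],[0,0,0.01]],[[0.004,0.146,0],[0,0,0.011]],[[0.01,0.146,0],[0,0,0.01]],[[0.014,0.146,0],[0,0,0.011]],[[0,0,0],[0,0,0]],[[0,0,0],[0,0,0]]]'

```text
t: 3.2
ee_pos: [530.5, -184.6, 220.4]
eef_rot: [-0.0, 0.996, -0.087, 0.0]
contact_force: [0.3, 0.1, -0.4]
width: 87.2
grasp_force: 0.0
```

```bash
python3 - <<'E'
from h import *
P,p,d=shot("wrist","w2")
s=rows([440,-28,190],down(11.7),nd=3)
a=load("w1")
cv2.imwrite("pics/v3.png",np.vstack([cv2.resize(a[1][60:210,220:440,::-1],None,fx=2.7,fy=2,interpolation=cv2.INTER_CUBIC)[:,:594],cv2.resize(p[:240,100:540,::-1],(594,299))]))
E
```

```text
[[[-0.097,-0.115,0.025],[0,0,-0.03]],[[-0.085,-0.124,0.026],[0,0,-0.03]],[[-0.074,-0.131,0.025],[0,0,-0.03]],[[-0.06,-0.137,0.025],[0,0,-0.03]]]
```

View pics/w2.png

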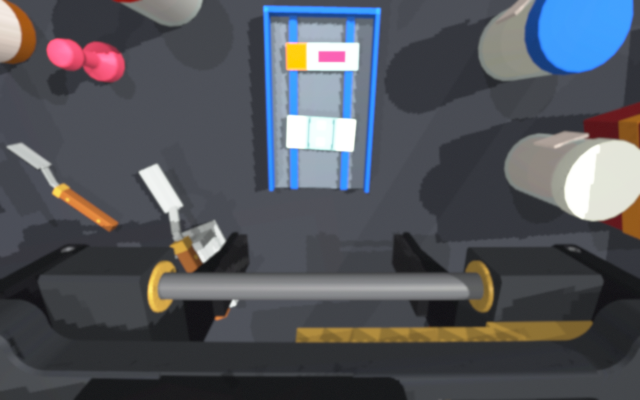

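move_arm --plan '[[[-0.097,-0.115,0.025],[0,0,-0.03]],[[-0.085,-0.124,0.025],[0,0,-0.03]],[[-0.074,-0.131,0.025],[0,0,-0.03]],[[-0.06,-0.137,0.025],[0,0,-0.03]],[[0,0,0],[0,0,0]],[[0,0,0],[0,0,0]]]'

```text
t: 3.85
ee_pos: [440.1, -26.7, 190.9]
eef_rot: [-0.0, 0.995, 0.104, 0.001]
contact_force: [0.4, -1.2, 0.0]
width: 86.9
grasp_force: 0.0
```

```bash
python3 - <<'E'
from h import *
P,p,d=shot("wrist","w3")
a=load("w1")[1]; b=load("w2")[1]
top=cv2.resize(a[70:210,230:420],(400,295),interpolation=cv2.INTER_CUBIC)
t2=cv2.resize(b[0:200,250:400],(400,295),interpolation=cv2.INTER_CUBIC)
bot=cv2.resize(p[0:240,140:520],(475,300),interpolation=cv2.INTER_CUBIC)
im=np.zeros((600,800,3),np.uint8); im[:295,:400]=top; im[:295,400:]=t2; im[300:,:475]=bot
cv2.imwrite("pics/v4.png",im[:,:,::-1])
# heights
for tag in ("w1","w2","w3"):
    P,p,d=load(tag); C=cloud(P,d); np.save(f"pics/C_{tag}.npy",C)
    pts={"w1":[(330,108),(280,140),(378,140),(330,140),(397,130),(200,100),(260,190)],"w2":[(321,133),(292,165),(346,165),(321,175),(267,100),(321,225)],"w3":[(320,200),(320,150),(320,100),(320,60)]}[tag]
    for u,v in pts: print(tag,u,v,C[v,u].round(1))
E
```

```text
w1 330 108 [630.7 256.1  62.5]
w1 280 140 [593.5 299.7  61. ]
w1 378 140 [608.5 205.1  63.8]
w1 330 140 [595.4 248.2  -0.7]
w1 397 130 [621.2 194.2  84.1]
w1 200 100 [620.6 362.2 105.7]
w1 260 190 [521.4 324.5  -0.6]
w2 321 133 [ 583.1 -194.9   14.2]
w2 292 165 [ 552.4 -154.9   10.8]
w2 346 165 [ 541.3 -217.6   10.5]
w2 321 175 [ 533.2 -186.2    4.2]
w2 267 100 [ 628.  -143.7   21. ]
w2 321 225 [ 4.676e+02 -1.748e+02  2.000e-01]
w3 320 200 [434.5 -27.4  49.7]
w3 320 150 [481.9 -17.3  48.3]
w3 320 100 [526.3  -7.9  24.1]
w3 320 60 [ 5.616e+02 -4.000e-01  2.200e+01]
```

View pics/v4.png

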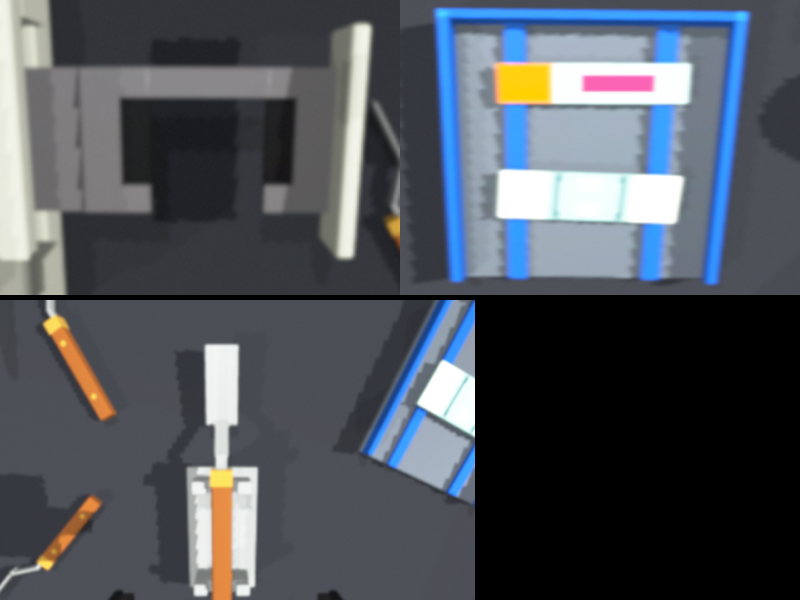

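```bash
cat >> h.py <<'E'
def edge(img,a,b,w=4,n=25):
    """sub-pixel strongest edge across segment a-b: returns points"""
    g=cv2.GaussianBlur(img.astype(np.float32),(0,0),.8).sum(2) if img.ndim==3 else img.astype(np.float32)
    a,b=np.array(a,float),np.array(b,float); t=(b-a)/np.linalg.norm(b-a); nn=np.array([-t[1],t[0]])
    s=np.arange(-w,w+.01,.25); out=[]
    for f in np.linspace(.1,.9,n):
        q=(a+f*(b-a)+s[:,None]*nn).astype(np.float32)
        v=cv2.remap(g,q[:,0].reshape(-1,1),q[:,1].reshape(-1,1),cv2.INTER_LINEAR).ravel()
        dv=np.abs(np.gradient(v))**2; k=dv.argmax(); sl=slice(max(0,k-4),k+5)
        out.append(q[0]+nn*((s[sl]*dv[sl]).sum()/dv[sl].sum()-s[0]))
    out=np.array(out); 
    m=np.median((out-a)@nn); out=out[abs((out-a)@nn-m)<2]
    return out
def lfit(X):
    vx,vy,x,y=cv2.fitLine(X[:,:2].astype(np.float32),cv2.DIST_HUBER,0,.01,.01).ravel(); return np.array([x,y]),np.array([vx,vy])
def isect(l,m):
    A=np.c_[l[1],-m[1]]; k=np.linalg.solve(A,m[0]-l[0]); return l[0]+k[0]*l[1]
E
python3 - <<'E'
from h import *
ang=lambda l:(np.degrees(np.arctan2(l[1][1],l[1][0]))+90)%180-90
# seat
P,p,d=load("w1")
L={k:lfit(onz(P,edge(p,a,b,3),62)) for k,(a,b) in dict(l=((288,120),(288,154)),r=((370,120),(370,154)),t=((292,116),(366,116)),).items()}
nl=lfit(onz(P,edge(p,(302,120),(302,168),3),61)); nr=lfit(onz(P,edge(p,(355.5,120),(355.5,168),3),61))
bl=lfit(onz(P,edge(p,(290,157),(301,157),3),62)); br=lfit(onz(P,edge(p,(357,157),(369,157),3),62))
print("angles",{k:ang(v).round(1) for k,v in L.items()},ang(nl),ang(nr),bl[0],br[0])
tl,tr=isect(L['l'],L['t']),isect(L['r'],L['t']); print("seat top corners",tl,tr,np.linalg.norm(tl-tr))
pl=lfit(onz(P,edge(p,(388,110),(388,170),3),85)); pe=lfit(onz(P,edge(p,(404,90),(398,188),4),85)); print("panel lines",pl,pe,ang(pe))
# chamber
P,p,d=load("w2"); q={k:lfit(onz(P,edge(p,a,b,3),14.5)) for k,(a,b) in dict(t=((290,116),(354,119)),b=((288,149),(353,151.5)),l=((288,118),(287,147)),r=((356,121),(354.5,149))).items()}
c=[isect(q[a],q[b]) for a,b in ("tl","tr","br","bl")]; print("chamber",np.round(c,1),"ctr",np.mean(c,0).round(1),{k:ang(v).round(1) for k,v in q.items()},np.linalg.norm(c[0]-c[1]),np.linalg.norm(c[1]-c[2]))
q={k:lfit(onz(P,edge(p,a,b,3),z)) for k,(a,b,z) in dict(lo=((264,20),(269,188),22),ro=((380.5,20),(369,188),22),bot=((278,188.5),(360,190),6)).items()}
print("rack",q,{k:ang(v).round(1) for k,v in q.items()},isect(q['lo'],q['bot']),isect(q['ro'],q['bot']))
# lifter
P,p,d=load("w3");C=np.load("pics/C_w3.npy")
f=lambda x,y:(140+x*.8,(y-300)*.8)
q={k:lfit(onz(P,edge(p,f(*a),f(*b),3),z)) for k,(a,b,z) in dict(bl=((204,350),(207,420),20),br=((238,350),(238,420),20),bt=((207,345),(236,345),20),hl=((211,490),(211,590),50),hr=((232,490),(232,590),50),pf=((188,467),(208,467),6),pf2=((234,467),(256,467),6),pL=((187,470),(188,585),6),pR=((257,470),(256,585),6)).items()}
for k,v in q.items(): print(k,v[0].round(1),ang(v).round(1))
# blade depth profile
m=np.zeros((400,640),bool); 
for v in range(38,100,4):
    r=C[v,308:328,2]; print(v,C[v,318].round(1),np.median(r[6:14]).round(1))
E
```

```text
angles {'l': np.float32(9.0), 'r': np.float32(8.5), 't': np.float32(-81.1)} 9.770035 10.569832 [579.79297 282.6832 ] [589.86285 216.51251]
seat top corners [616.6853  295.97824] [629.15137 216.71199] 80.240524
panel lines (array([612.7498 , 199.84409], dtype=float32), array([0.96042216, 0.27854848], dtype=float32)) (array([611.8153 , 188.03336], dtype=float32), array([0.9884084 , 0.15181847], dtype=float32)) 8.732323
chamber [[ 610.1 -160.7]
 [ 591.9 -236.4]
 [ 556.4 -228. ]
 [ 574.6 -151.8]] ctr [ 583.2 -194.2] {'t': np.float32(76.5), 'b': np.float32(76.6), 'l': np.float32(-14.1), 'r': np.float32(-13.2)} 77.79008 36.408623
rack {'lo': (array([ 632.32874, -142.9347 ], dtype=float32), array([ 0.98173213, -0.19026814], dtype=float32)), 'ro': (array([ 598.95526, -256.04755], dtype=float32), array([ 0.98183596, -0.1897319 ], dtype=float32)), 'bot': (array([ 517.6198 , -186.83339], dtype=float32), array([0.19845915, 0.98010916], dtype=float32))} {'lo': np.float32(-11.0), 'ro': np.float32(-10.9), 'bot': np.float32(78.6)} [ 530.50464 -123.20031] [ 507.1953  -238.31567]
bl [550.   13.1] 11.9
br [558.9 -11. ] 11.0
bt [582.5   8. ] -78.4
hl [444.6 -14.1] 12.4
hr [444.3 -30.2] 11.4
pf [489.9   5.9] -74.2
pf2 [497.4 -31.1] -78.1
pL [427.2   5.2] 11.9
pR [442.2 -53.7] 12.0
38 [579.5   5.3  22.9] 24.1
42 [576.1   4.6  23.2] 24.4
46 [572.8   3.9  23.4] 23.6
50 [569.5   3.2  23.4] 23.6
54 [565.9   2.4  24.4] 23.4
58 [562.8   1.8  22.7] 23.4
62 [559.5   1.1  22. ] 22.9
66 [5.559e+02 3.000e-01 2.300e+01] 22.1
70 [ 5.527e+02 -3.000e-01  2.120e+01] 21.9
74 [549.2  -1.1  21.1] 22.4
78 [545.7  -1.8  21.6] 21.9
82 [542.1  -2.6  21.5] 21.5
86 [538.7  -3.3  20.1] 20.9
90 [535.1  -4.   19.3] 20.4
94 [531.4  -4.8  21. ] 20.8
98 [527.7  -5.6  22.6] 21.7
```

```bash
python3 - <<'E'
from h import *
s=rows([440.3,-23.1,48],down(11.8),vmax=30,ramp=1)
print(s[0])
s=rows([440.3,-23.1,130],down(11.8),vmax=20,ramp=2,start=s)
E
```

```text
[[[0.0001,-0.0015,0.0476],[0,-0.0001,0]],[[0.0003,-0.0029,0.0953],[0,-0.0001,0]],[[0.0003,-0.003,0.0953],[0,-0.0001,0.0001]],[[0.0003,-0.0029,0.0952],[0,-0.0001,0]],[[0.0003,-0.003,0.0953],[0,-0.0001,0]],[[0.0002,-0.0014,0.0476],[0,0,0.0001]]]
[440.29628056 -23.11032396  48.00263572]
[[[0,0,-0.0182],[0,0,0]],[[0,0,-0.0365],[0,0,0]],[[0,0,-0.0546],[0,0,0]],[[0,0,-0.0547],[0,0,0]],[[0,0,-0.0547],[0,0,0]],[[0,0,-0.0364],[0,0,0]],[[0,0,-0.0182],[0,0,0]]]
```

move_arm --plan '[[[0,-0.0015,0.0475],[0,0,0]],[[0.0003,-0.003,0.095],[0,0,0]],[[0.0003,-0.003,0.0955],[0,-0.0002,0]],[[0.0003,-0.003,0.0955],[0,0,0]],[[0.0003,-0.003,0.095],[0,0,0]],[[0.0003,-0.0015,0.0475],[0,0,0]],[[0,0,0],[0,0,0]],[[0,0,0],[0,0,0]]]'

```text
t: 4.7
ee_pos: [440.6, -24.7, 47.7]
eef_rot: [0.0, 0.995, 0.101, -0.0]
contact_force: [0.5, 0.2, 0.1]
width: 86.9
grasp_force: 0.0
```

move_arm --plan '[[[0,0,0],[0,0,0]],[[0,0,0],[0,0,0]],[[0,0,0],[0,0,0]],[[0,0,0],[0,0,0]],[[0,0,0],[0,0,0]],[[0,0,0],[0,0,0]],[[0,0,0],[0,0,0]],[[0,0,0],[0,0,0]]]' --gripper 1 --newtons 40

```text
t: 5.5
ee_pos: [439.7, -24.5, 47.4]
eef_rot: [0.0, 0.995, 0.101, -0.0]
contact_force: [-0.5, 0.1, -0.4]
width: 31.0
grasp_force: 0.0
```

move_arm --plan '[[[0,0,0],[0,0,0]],[[0,0,0],[0,0,0]],[[0,0,0],[0,0,0]],[[0,0,0],[0,0,0]],[[0,0,0],[0,0,0]]]'

```text
t: 6.0
ee_pos: [439.7, -24.5, 47.4]
eef_rot: [0.0, 0.995, 0.101, -0.0]
contact_force: [0.9, 0.4, -0.8]
width: 15.2
grasp_force: 40.0
```

```bash
python3 - <<'E'
from h import *
for i in range(4):
    s=env.read_state(); print(s["t"],s["ee_pos"].round(2),s["contact_force"].round(2),s["width"],s["grasp_force"]); env.get_image("wrist")
E
```

```text
6.0 [439.69 -24.46  47.43] [ 0.89  0.44 -0.84] 15.159971872107421 39.99980913475156
6.05 [439.68 -24.46  47.43] [ 0.    0.85 -0.39] 15.309776025806716 39.99989541247487
6.1 [439.68 -24.48  47.42] [ 1.12  0.48 -0.49] 15.394541577185239 39.99971704557538
6.15 [439.67 -24.47  47.42] [ 0.62 -0.96 -0.34] 15.655759832151432 39.99977443367243
```

```bash
python3 - <<'E'
from h import *
y=11.8; u=np.array([np.cos(np.radians(y)),np.sin(np.radians(y))])
s=rows([439.7,-24.5,100],down(y),vmax=18,ramp=1)
s=rows([455,-97,100],down(y,12),vmax=30,amax=6,ramp=1,start=s,nd=3)
print(s[0])
E
```

```text
[[[0,0,-0.0292],[0,0,-0.0001]],[[0,0,-0.0585],[0,0.0001,-0.0003]],[[0,0,-0.0584],[0,0.0001,-0.0003]],[[0.0001,0,-0.0292],[0,0,-0.0002]]]
[[[0,0.041,0],[0,-0.011,0]],[[0,0.083,0],[0,-0.022,0]],[[0,0.082,0],[0,-0.023,0]],[[0,0.041,0],[0,-0.011,0]]]
[454.87145014 -97.02126655  99.99241221]
```

move_arm --plan '[[[0,0,-0.03],[0,0,0]],[[0,0,-0.058],[0,0,0]],[[0,0,-0.058],[0,0,0]],[[0,0,-0.03],[0,0,0]],[[0,0.041,0],[0,-0.011,0]],[[0,0.083,0],[0,-0.022,0]],[[0,0.082,0],[0,-0.023,0]],[[0,0.041,0],[0,-0.011,0]],[[0,0,0],[0,0,0]],[[0,0,0],[0,0,0]]]'

```text
t: 7.2
ee_pos: [454.2, -97.0, 100.0]
eef_rot: [0.01, 0.989, 0.1, -0.105]
contact_force: [0.3, 0.3, 0.2]
width: 15.3
grasp_force: 40.0
```

```bash
cat > held.py <<'E'
from h import *
def blade(tag):
    """blade top plane in tool frame from a wrist depth picture (tool x ahead)"""
    st=env.read_state(); P,p,d=shot("wrist",tag); R=qR(st["eef_rot"])
    X=R.inv().apply(cloud(P,d).reshape(-1,3)-st["ee_pos"]); ok=(d.ravel()>0)&(abs(X[:,1])<9)&(X[:,0]>94)&(X[:,0]<140)&(abs(X[:,2]-27)<14)
    a=X[ok]; 
    for _ in range(4):
        c=np.polyfit(a[:,0],a[:,2],1); r=a[:,2]-np.polyval(c,a[:,0]); a=a[abs(r)<2.5*r.std()+.01]
    print("n",len(a),"rms",r.std().round(2),"blade slope up deg",np.degrees(np.arctan(-c[0])).round(2),"z(tool) at 89",np.polyval(c,89).round(2),"at 145",np.polyval(c,145).round(2))
    return P,p,d
E
python3 - <<'E'
from held import *
s=env.read_state(); print(s["ee_pos"],qR(s["eef_rot"]).as_matrix().round(3)[:,0],s["contact_force"])
P,p,d=blade("w4")
E
```

```text
[454.20340904 -97.03675942  99.966461  ] [ 0.958  0.197 -0.21 ] [0.33161669 0.2851135  0.21375745]
n 2849 rms 0.68 blade slope up deg 4.74 z(tool) at 89 27.89 at 145 23.25
```

View pics/w4.png

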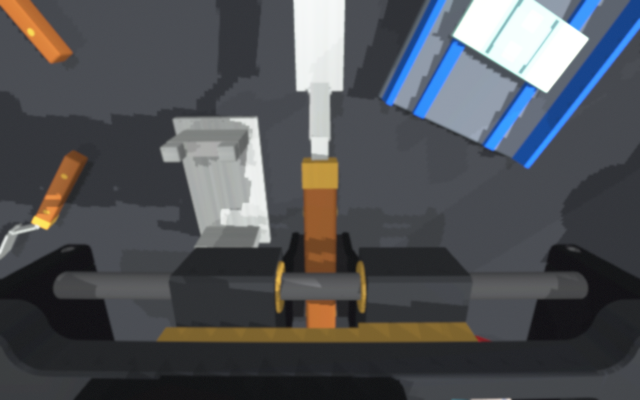

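move_arm --plan '[[[0.006,0,0.027],[0,0,0]],[[0.0105,0,0.049],[0,0,0]],[[0.009,0,0.042],[0,0,0]],[[0.004,0,0.019],[0,0,0]],[[0,0,0],[0,0,0]],[[0,0,0],[0,0,0]],[[0,0,0],[0,0,0]]]'

```text
t: 7.95
ee_pos: [455.2, -96.9, 58.7]
eef_rot: [0.011, 0.989, 0.101, -0.104]
contact_force: [0.3, -0.4, -0.5]
width: 15.6
grasp_force: 40.0
```

move_arm --plan '[[[0.0003,0,0.0014],[0,0,0]],[[0,0,0],[0,0,0]]]'

```text
t: 8.15
ee_pos: [454.9, -97.0, 58.1]
eef_rot: [0.011, 0.989, 0.101, -0.104]
contact_force: [-0.7, -0.3, -1.4]
width: 15.6
grasp_force: 40.0
```

move_arm --plan '[[[0.0003,0,0.0014],[0,0,0]],[[0,0,0],[0,0,0]]]'

```text
t: 8.35
ee_pos: [454.8, -97.1, 57.4]
eef_rot: [0.011, 0.989, 0.101, -0.105]
contact_force: [-0.9, -1.0, -1.6]
width: 15.5
grasp_force: 40.0
```

move_arm --plan '[[[0.0003,0,0.0014],[0,0,0]],[[0,0,0],[0,0,0]]]'

```text
t: 8.55
ee_pos: [454.7, -97.1, 56.9]
eef_rot: [0.011, 0.989, 0.101, -0.105]
contact_force: [0.2, -0.6, -0.3]
width: 15.7
grasp_force: 40.0
```

move_arm --plan '[[[0.0003,0,0.0014],[0,0,0]],[[0,0,0],[0,0,0]]]'

```text
t: 8.75
ee_pos: [454.7, -97.0, 56.4]
eef_rot: [0.011, 0.989, 0.101, -0.105]
contact_force: [-0.4, -0.5, -1.4]
width: 15.6
grasp_force: 40.0
```

move_arm --plan '[[[0.0003,0,0.0014],[0,0,0]],[[0,0,0],[0,0,0]]]'

```text
t: 8.95
ee_pos: [454.6, -97.1, 56.0]
eef_rot: [0.011, 0.989, 0.101, -0.105]
contact_force: [0.0, -0.4, -0.8]
width: 15.3
grasp_force: 40.0
```

move_arm --plan '[[[0.0003,0,0.0014],[0,0,0]],[[0,0,0],[0,0,0]]]'

```text
t: 9.15
ee_pos: [454.7, -97.0, 55.6]
eef_rot: [0.011, 0.989, 0.101, -0.105]
contact_force: [0.4, -0.3, -0.9]
width: 15.8
grasp_force: 40.0
```

move_arm --plan '[[[0.0003,0,0.0014],[0,0,0]],[[0,0,0],[0,0,0]]]'

```text
t: 9.35
ee_pos: [454.7, -97.0, 55.2]
eef_rot: [0.011, 0.989, 0.101, -0.105]
contact_force: [0.8, -0.3, -1.7]
width: 15.6
grasp_force: 40.0
```

move_arm --plan '[[[0.0003,0,0.0014],[0,0,0]],[[0,0,0],[0,0,0]]]'

```text
t: 9.55
ee_pos: [454.7, -97.0, 54.7]
eef_rot: [0.011, 0.989, 0.101, -0.105]
contact_force: [-0.1, 0.8, -1.0]
width: 15.4
grasp_force: 40.0
```

move_arm --plan '[[[0.0003,0,0.0014],[0,0,0]],[[0,0,0],[0,0,0]]]'

```text
t: 9.75
ee_pos: [454.7, -97.1, 54.3]
eef_rot: [0.011, 0.989, 0.101, -0.105]
contact_force: [0.4, 0.4, -0.8]
width: 15.8
grasp_force: 40.0
```

move_arm --plan '[[[0.0003,0,0.0014],[0,0,0]],[[0,0,0],[0,0,0]]]'

```text
t: 9.95
ee_pos: [454.7, -97.1, 53.9]
eef_rot: [0.011, 0.989, 0.101, -0.105]
contact_force: [-0.2, -0.3, -0.3]
width: 15.7
grasp_force: 40.0
```

move_arm --plan '[[[0.0003,0,0.0014],[0,0,0]],[[0,0,0],[0,0,0]]]'

```text
t: 10.15
ee_pos: [454.6, -97.1, 53.5]
eef_rot: [0.011, 0.989, 0.101, -0.105]
contact_force: [-0.7, -0.2, 0.1]
width: 15.1
grasp_force: 40.0
```

move_arm --plan '[[[0.0003,0,0.0014],[0,0,0]],[[0,0,0],[0,0,0]]]'

```text
t: 10.35
ee_pos: [454.6, -97.1, 53.1]
eef_rot: [0.011, 0.989, 0.101, -0.105]
contact_force: [-0.6, -0.6, 1.5]
width: 15.2
grasp_force: 40.0
```

```bash
python3 - <<'E'
from held import *
F=[];z=[]
for i in range(5):
    s=env.read_state(); F.append(s["contact_force"]); z.append(s["ee_pos"][2]); env.get_image("top")
print(np.mean(F,0),np.mean(z),s["eef_rot"].round(4),np.degrees(np.arcsin(-qR(s["eef_rot"]).as_matrix()[2,0])))
P,p,d=blade("w5")
E
```

```text
[-0.76013876 -0.63600553  1.20561957] 53.0843109443814 [ 0.0107  0.9893  0.1009 -0.1049] 12.10736596572207
n 2873 rms 0.68 blade slope up deg 5.46 z(tool) at 89 26.88 at 145 21.52
```

```bash
python3 - <<'E'
from h import *
s=rows([454.6,-97.1,58],down(11.8,12.1))
s=rows([454.6,-97.1,32],down(11.8,0),vmax=10,amax=5,ramp=1,start=s)
E
```

```text
[[[-0.0035,0.0001,-0.0161],[-0.0002,0,-0.0009]]]
[[[0.003,0,0.0141],[0,0.0112,0]],[[0.0051,0,0.0285],[0,0.0224,0]],[[0.003,0,0.0287],[0,0.0225,0]],[[0.0005,0,0.0145],[0,0.0112,0]]]
```

move_arm --plan '[[[-0.0035,0,-0.016],[0,0,0]],[[0.003,0,0.014],[0,0.0112,0]],[[0.005,0,0.0285],[0,0.0224,0]],[[0.003,0,0.0285],[0,0.0225,0]],[[0.0005,0,0.0145],[0,0.0112,0]],[[0,0,0],[0,0,0]],[[0,0,0],[0,0,0]],[[0,0,0],[0,0,0]]]'

```text
t: 11.45
ee_pos: [455.7, -96.9, 32.5]
eef_rot: [0.0, 0.995, 0.102, 0.001]
contact_force: [-0.1, 0.2, -1.4]
width: 15.5
grasp_force: 40.0
```

```bash
python3 - <<'E'
from held import *
s=env.read_state();print(s["ee_pos"],s["contact_force"],np.degrees(np.arcsin(-qR(s["eef_rot"]).as_matrix()[2,0])))
P,p,d=blade("w6")
E
```

```text
[455.73471168 -96.88807538  32.4657926 ] [-0.14374328  0.20958367 -1.40346864] -0.0746864434035822
n 2830 rms 0.66 blade slope up deg 4.79 z(tool) at 89 27.64 at 145 22.95
```

```bash
python3 - <<'E'
from h import *
s=rows([455,-97,38.5],down(11.8,4.8),vmax=5,amax=3,ramp=1)
s=rows([455,-97,38.1],down(11.8,4.8),start=s)
E
```

```text
[[[-0.0005,0,-0.0051],[0,-0.0068,-0.0002]],[[-0.0013,0,-0.0102],[0,-0.0135,-0.0004]],[[-0.0008,-0.0001,-0.005],[0,-0.0068,-0.0002]]]
[[[0.0001,0,0.0013],[0,0,0]]]
```

move_arm --plan '[[[-0.0005,0,-0.005],[0,-0.0068,0]],[[-0.0013,0,-0.01],[0,-0.0135,0]],[[-0.0008,0,-0.005],[0,-0.0068,0]],[[0,0,0],[0,0,0]],[[0,0,0],[0,0,0]]]'

```text
t: 12.0
ee_pos: [454.3, -97.1, 38.0]
eef_rot: [0.004, 0.994, 0.101, -0.042]
contact_force: [-0.5, 0.5, -1.1]
width: 15.2
grasp_force: 40.0
```

move_arm --plan '[[[0.0001,0,0.0014],[0,0,0]],[[0.0001,0,0.0014],[0,0,0]],[[0,0,0],[0,0,0]]]'

```text
t: 12.3
ee_pos: [453.8, -97.2, 37.2]
eef_rot: [0.004, 0.994, 0.101, -0.042]
contact_force: [-0.1, -0.3, -1.3]
width: 15.3
grasp_force: 40.0
```

move_arm --plan '[[[0.0001,0,0.0014],[0,0,0]],[[0,0,0],[0,0,0]]]'

```text
t: 12.5
ee_pos: [453.9, -97.2, 36.8]
eef_rot: [0.004, 0.994, 0.101, -0.042]
contact_force: [0.1, -0.4, -0.5]
width: 15.4
grasp_force: 40.0
```

move_arm --plan '[[[0.0001,0,0.0014],[0,0,0]],[[0,0,0],[0,0,0]]]'

```text
t: 12.7
ee_pos: [453.9, -97.2, 36.4]
eef_rot: [0.004, 0.994, 0.101, -0.042]
contact_force: [-0.7, -0.2, 1.0]
width: 15.6
grasp_force: 40.0
```

move_arm --plan '[[[0.0001,0,0.0014],[0,0,0]],[[0,0,0],[0,0,0]]]'

```text
t: 12.9
ee_pos: [453.8, -97.3, 36.0]
eef_rot: [0.004, 0.994, 0.101, -0.042]
contact_force: [-1.2, -1.2, 0.8]
width: 15.3
grasp_force: 40.0
```

```bash
python3 - <<'E'
from held import *
s=env.read_state();M=qR(s["eef_rot"]).as_matrix();print(s["ee_pos"],s["contact_force"],"pitch",np.degrees(np.arcsin(-M[2,0])),"yaw",np.degrees(np.arctan2(M[1,0],M[0,0])))
P,p,d=blade("w7")
# tool-frame lateral/yaw of blade: edges on blade top
cv2.imwrite("pics/w7c.png",p[:120,260:380,::-1])
C=qR(s["eef_rot"]).inv().apply(cloud(P,d).reshape(-1,3)-s["ee_pos"]).reshape(400,640,3)
for r in (10,30,50,70):
    g=p[r].astype(int).sum(1); e=np.abs(np.diff(g)); cols=[c for c in range(285,355) if e[c]>90]; print(r,cols,C[r,320].round(1))
    m=[c for c in range(285,355) if abs(C[r,c,2]-25)<5]; print(C[r,m[0]].round(1),C[r,m[-1]].round(1))
# next: raise then travel to before rack
yaw=-13.4;u=np.array([np.cos(np.radians(yaw)),np.sin(np.radians(yaw))])
ch=np.array([583.2,-194.2]); tcp=ch-u*(144.5-15.5); st=tcp-u*75
print("final tcp",tcp,"start",st)
s=rows([454,-97.3,60],down(11.8,4.8),vmax=10)
s=rows([*st,60],down(yaw,4.8),vmax=30,amax=7,ramp=1,start=s); print(s[0])
E
```

```text
[453.83328314 -97.25186415  35.99788153] [-1.17926397 -1.17809647  0.76865582] pitch 4.88021455485832 yaw 11.639844121397179
n 2885 rms 0.67 blade slope up deg 5.4 z(tool) at 89 26.72 at 145 21.42
10 [292, 293, 294, 343, 344, 345] [124.3  -0.6  22.3]
[125.6 -17.6  26.7] [125.4  15.8  26.2]
30 [292, 293, 294, 343, 344] [116.4  -0.6  25. ]
[116.6 -17.8  25.9] [116.8  16.2  26.8]
50 [293, 294, 295, 342, 343, 344] [107.5  -0.6  25.1]
[108.  -18.3  28.1] [107.8  16.5  26.9]
70 [294, 295, 342, 343] [98.3 -0.6 26. ]
[ 98.4 -18.4  26.5] [98.5 16.8 26.8]
final tcp [ 457.71191171 -164.30452045] start [ 384.75372085 -146.92342769]
[[[-0.0021,0.0001,-0.0266],[0,0.0002,-0.0003]],[[-0.0021,0.0001,-0.0266],[-0.0001,0.0001,-0.0003]],[[-0.002,0.0002,-0.0266],[0,0.0002,-0.0003]]]
[[[-0.0324,0.0143,0.0027],[0.0015,0,0.0174]],[[-0.063,0.0322,0.0053],[0.0029,0,0.0349]],[[-0.0592,0.0389,0.005],[0.0029,0,0.0349]],[[-0.0545,0.0453,0.0046],[0.003,0,0.0349]],[[-0.0247,0.0254,0.002],[0.0014,0,0.0174]]]
[ 384.74537605 -146.90745227   60.01199119]
```

move_arm --plan '[[[-0.002,0,-0.0266],[0,0,0]],[[-0.002,0,-0.0266],[0,0,0]],[[-0.002,0,-0.0266],[0,0.0004,-0.001]],[[-0.0324,0.0143,0.0027],[0.0015,0,0.0174]],[[-0.063,0.0322,0.0053],[0.0029,0,0.0349]],[[-0.0592,0.0389,0.005],[0.0029,0,0.0349]],[[-0.0545,0.0453,0.0046],[0.003,0,0.0349]],[[-0.0247,0.0254,0.002],[0.0014,0,0.0174]],[[0,0,0],[0,0,0]],[[0,0,0],[0,0,0]],[[0,0,0],[0,0,0]]]'

```text
t: 14.05
ee_pos: [386.1, -146.5, 60.3]
eef_rot: [-0.005, 0.992, -0.116, -0.041]
contact_force: [-0.3, -0.1, -1.4]
width: 15.1
grasp_force: 40.0
```

```bash
python3 - <<'E'
from held import *
s=env.read_state();M=qR(s["eef_rot"]).as_matrix();print(s["ee_pos"],"pitch",np.degrees(np.arcsin(-M[2,0])),"yaw",np.degrees(np.arctan2(M[1,0],M[0,0])),"roll z of y",np.degrees(np.arcsin(M[2,1])))
P,p,d=blade("w8")
cv2.imwrite("pics/w8c.png",cv2.resize(p[:160,220:420,::-1],None,fx=4,fy=3.7))
# chamber near edge, rack check
print(proj(P,[[573.6,-151.8,14.5],[556,-228,14.5],[583,-194,14.5]]).round(0))
E
```

```text
[ 386.06559254 -146.4968132    60.30722086] pitch 4.7110232340020755 yaw -13.28243487033667 roll z of y -0.03022339029410744
n 2830 rms 0.65 blade slope up deg 4.87 z(tool) at 89 27.76 at 145 22.98
[[ 235. -141.]
 [ 410. -141.]
 [ 323. -198.]]
```

View pics/w8c.png

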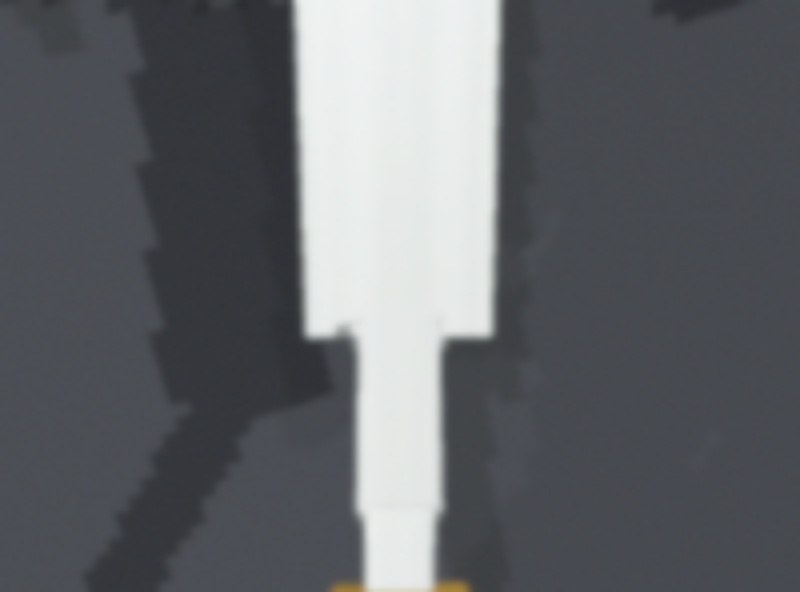

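```bash
python3 - <<'E'
from h import *
s=rows([384.8,-147,43.8],down(-13.4,4.8),vmax=6,ramp=0)
s=rows([457.7-29.2,-164.3+6.95,43.8],down(-13.4,4.8),vmax=9,ramp=1,start=s,nd=4)
E
```

```text
[[[0.0004,0.0009,0.0182],[0,-0.0001,0.0002]],[[0.0005,0.0009,0.0182],[-0.0001,-0.0001,0.0002]],[[0.0004,0.0009,0.0183],[0,-0.0002,0.0002]]]
[[[0.0149,0,-0.0013],[0,0,0]],[[0.0298,0,-0.0025],[0,0,0]],[[0.0299,-0.0001,-0.0025],[0,0,0]],[[0.0298,0,-0.0025],[0,0,0]],[[0.0298,0,-0.0025],[0,0,0]],[[0.015,-0.0001,-0.0013],[0,0,0]]]
```

move_arm --plan '[[[0.0004,0.0009,0.0182],[0,0,0.0002]],[[0.0005,0.0009,0.0182],[0,-0.0002,0.0002]],[[0.0004,0.0009,0.0183],[0,-0.0002,0.0002]],[[0,0,0],[0,0,0]],[[0,0,0],[0,0,0]],[[0,0,0],[0,0,0]]]'

```text
t: 14.7
ee_pos: [383.9, -147.3, 43.6]
eef_rot: [-0.005, 0.992, -0.117, -0.042]
contact_force: [-0.2, 0.3, -1.2]
width: 15.5
grasp_force: 40.0
```

```bash
cat > chk.py <<'E'
from held import *
def state(n=4):
    F=[]
    for i in range(n):
        s=env.read_state(); F.append(s["contact_force"]); 
        if i<n-1: env.get_image("top")
    M=qR(s["eef_rot"]).as_matrix();print("t",s["t"],s["ee_pos"].round(2),"F",np.mean(F,0).round(2),"pitch",np.degrees(np.arcsin(-M[2,0])).round(2),"yaw",np.degrees(np.arctan2(M[1,0],M[0,0])).round(2),"roll",np.degrees(np.arcsin(M[2,1])).round(2))
    return s
E
python3 - <<'E'
from chk import *
state(3)
s=rows([457.7-38.9,-164.3+9.27,43.8],down(-13.4,4.8),vmax=9,ramp=1)
E
```

```text
t 14.8 [ 383.94 -147.31   43.67] F [-0.31 -0.64 -1.04] pitch 4.85 yaw -13.48 roll -0.01
[[[0.0148,-0.0003,-0.0013],[0,0,-0.0001]],[[0.0296,-0.0005,-0.0026],[0,0.0001,-0.0001]],[[0.0297,-0.0005,-0.0026],[-0.0001,0.0001,-0.0001]],[[0.0296,-0.0004,-0.0026],[0,0.0001,-0.0001]],[[0.0148,-0.0003,-0.0013],[0,0,0]]]
```

move_arm --plan '[[[0.0148,0,-0.0012],[0,0,0]],[[0.0296,-0.0005,-0.0025],[0,0,0]],[[0.0296,-0.0005,-0.0025],[0,0,0]],[[0.0296,-0.0005,-0.0025],[0,0,0]],[[0.0148,-0.0005,-0.0012],[0,0,0]],[[0,0,0],[0,0,0]],[[0,0,0],[0,0,0]],[[0,0,0],[0,0,0]]]'

```text
t: 15.6
ee_pos: [418.1, -155.0, 43.4]
eef_rot: [-0.005, 0.992, -0.117, -0.043]
contact_force: [0.3, -0.3, -1.2]
width: 15.5
grasp_force: 40.0
```

```bash
python3 - <<'E'
from chk import *
state(4)
s=rows([457.7-14.6,-164.3+3.5,43.9],down(-13.4,4.8),vmax=7,ramp=1)
E
```

```text
t 15.75 [ 418.37 -155.     43.53] F [ 0.02 -0.03 -0.63] pitch 4.88 yaw -13.48 roll -0.01
[[[0.0105,-0.0001,-0.0011],[0,0.0001,-0.0001]],[[0.0211,0,-0.0021],[0,0.0001,-0.0001]],[[0.0211,-0.0001,-0.0021],[0,0.0001,-0.0001]],[[0.021,-0.0001,-0.002],[-0.0001,0.0001,-0.0001]],[[0.0106,-0.0001,-0.0011],[0,0,0]]]
```

move_arm --plan '[[[0.0105,0,-0.0011],[0,0.0002,0]],[[0.021,0,-0.0021],[0,0.0002,-0.0001]],[[0.021,0,-0.0021],[0,0,-0.0001]],[[0.021,0,-0.0021],[0,0,-0.0001]],[[0.0105,0,-0.0011],[0,0,0]],[[0,0,0],[0,0,0]],[[0,0,0],[0,0,0]],[[0,0,0],[0,0,0]]]'

```text
t: 16.55
ee_pos: [442.9, -160.9, 43.9]
eef_rot: [-0.005, 0.992, -0.117, -0.042]
contact_force: [0.4, -1.0, -0.4]
width: 15.6
grasp_force: 40.0
```

```bash
python3 - <<'E'
from chk import *
state(4)
P,p,d=shot("wrist","w9")
cv2.imwrite("pics/w9c.png",cv2.resize(p[:120,240:400,::-1],(800,600),interpolation=cv2.INTER_CUBIC))
g=cv2.GaussianBlur(p,(0,0),.7).astype(int)
# predicted near edge from w2
print(proj(P,[[574.6,-151.8,14.5],[565.5,-190,14.5],[556.4,-228,14.5]]).round(1))
for c in (275,300,320,340,365):
    col=g[:60,c].sum(1); e=np.abs(np.diff(col)); print(c,e[:50].argmax(),e[:50].max(),col[:45:4])
E
```

```text
t 16.7 [ 443.05 -160.92   43.94] F [ 0.02 -0.19 -1.14] pitch 4.81 yaw -13.43 roll -0.01
[[234.2  -1.2]
 [319.8  -1.6]
 [405.   -1.1]]
275 8 59 [289 250 326 472 480 480 480 481 480 480 479 478]
300 5 105 [412 455 721 723 722 722 720 719 719 719 717 716]
320 7 93 [408 410 637 716 715 713 713 713 711 710 709 706]
340 5 79 [404 424 659 712 710 710 710 709 710 707 707 706]
365 22 44 [289 250 292 384 443 451 333 323 327 332 355 385]
```

View pics/w9c.png

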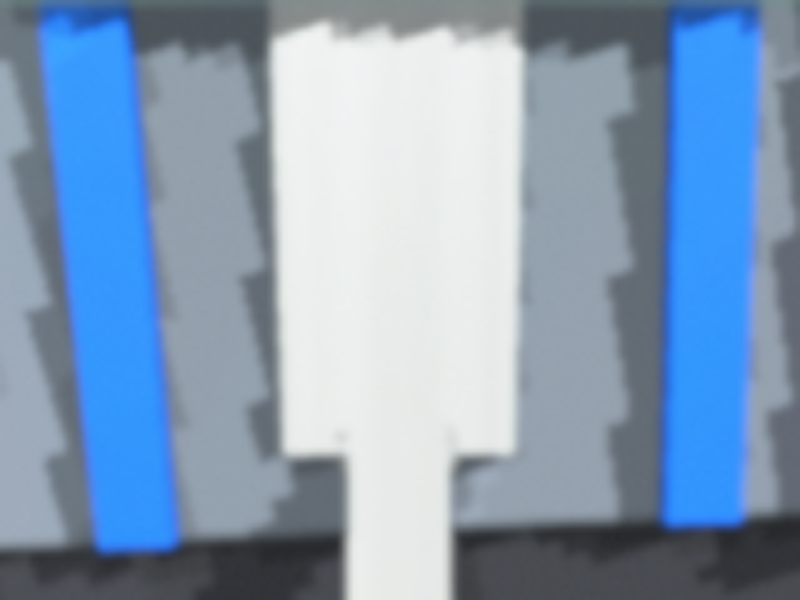

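move_arm --plan '[[[0.0085,0,-0.0007],[0,0,0]],[[0.0165,0,-0.0014],[0,0,0]],[[0.0165,0,-0.0014],[0,0,0]],[[0.0085,0,-0.0007],[0,0,0]],[[0,0,0],[0,0,0]],[[0,0,0],[0,0,0]],[[0,0,0],[0,0,0]]]'

```text
t: 17.45
ee_pos: [457.7, -164.4, 43.9]
eef_rot: [-0.005, 0.992, -0.117, -0.042]
contact_force: [-0.8, 0.2, -0.2]
width: 15.3
grasp_force: 40.0
```

```bash
cat > cham.py <<'E'
from chk import *
def near(P,p,z,rng=(0,60)):
    """near edge of chamber (frosted ends) in tool frame at tool-plane world height z"""
    s=env.read_state()
    g=cv2.GaussianBlur(p,(0,0),.7).astype(int).sum(2); out=[]
    for c in list(range(250,285,3))+list(range(352,388,3)):
        e=-np.diff(g[rng[0]:rng[1],c]); r=e.argmax(); 
        if e[r]>80: out.append((c,r+rng[0]+.5))
    out=np.array(out,float); W=onz(P,out,z); T=qR(s["eef_rot"]).inv().apply(W-s["ee_pos"]); return out,W,T
E
python3 - <<'E'
from cham import *
state(4)
P,p,d=shot("wrist","w10")
print(proj(P,[[574.6,-151.8,14.5],[565.5,-190,14.5],[556.4,-228,14.5]]).round(1))
o,W,T=near(P,p,14.5); print(np.c_[o,T[:,:2]].round(1))
E
```

```text
t 17.6 [ 457.77 -164.41   43.95] F [ 0.02 -0.06 -0.65] pitch 4.8 yaw -13.43 roll -0.01
[[237.4  35.7]
 [319.9  35.5]
 [401.9  35.8]]
[[250.   35.5 112.8 -33.4]
 [253.   35.5 112.8 -31.9]
 [256.   35.5 112.8 -30.5]
 [259.   35.5 112.7 -29.1]
 [262.   35.5 112.7 -27.6]
 [265.   35.5 112.7 -26.2]
 [268.   35.5 112.7 -24.8]
 [271.   35.5 112.7 -23.4]
 [274.   35.5 112.7 -21.9]
 [277.   35.5 112.7 -20.5]
 [280.   35.5 112.7 -19.1]
 [283.   35.5 112.7 -17.6]
 [352.   35.5 112.7  15.2]
 [355.   35.5 112.7  16.6]
 [358.   35.5 112.7  18. ]
 [361.   35.5 112.7  19.5]
 [364.   35.5 112.7  20.9]
 [367.   35.5 112.8  22.3]
 [370.   35.5 112.8  23.7]
 [373.   35.5 112.8  25.2]
 [376.   35.5 112.8  26.6]
 [379.   35.5 112.8  28. ]
 [382.   35.5 112.8  29.5]
 [385.   35.5 112.8  30.9]]
```

move_arm --plan '[[[-0.0001,0,-0.0017],[0,0,0]],[[-0.0001,0,-0.0017],[0,0,0]],[[-0.0001,0,-0.0017],[0,0,0]],[[-0.0001,0,-0.0017],[0,0,0]],[[-0.0002,0,-0.0017],[0,0,0]],[[-0.0002,0,-0.002],[0,0,0]],[[-0.0002,0,-0.0033],[0,0,0]],[[-0.0003,0,-0.0033],[0,0,0]],[[-0.0002,0,-0.0017],[0,0,0]],[[0,0,0],[0,0,0]],[[0,0,0],[0,0,0]]]'

```text
t: 18.75
ee_pos: [458.0, -164.4, 49.6]
eef_rot: [-0.005, 0.992, -0.117, -0.042]
contact_force: [0.0, -0.3, -2.2]
width: 15.8
grasp_force: 40.0
```

```bash
python3 - <<'E'
from cham import *
s=state(4)
P,p,d=shot("wrist","w11")
o,W,T=near(P,p,14.5+s["ee_pos"][2]-43.9-1.2); print(len(o),T[:,0].round(1))
C=qR(s["eef_rot"]).inv().apply(cloud(P,d).reshape(-1,3)-s["ee_pos"]).reshape(400,640,3)
for c in (255,270,285,355,370,385): print(c,cloud(P,d)[5:30,c,2].mean().round(2))
yaw=8.9;u=np.array([np.cos(np.radians(yaw)),np.sin(np.radians(yaw))]);v=np.array([-u[1],u[0]])
seat=np.array([603.2,253.2]); tgt=seat-u*128.2
print("tgt",tgt)
s=rows([457.7,-164.4,120],down(-13.4,4.8),vmax=14,ramp=4)
s=rows([*tgt,120],down(yaw,4.8),vmax=20,amax=2,ramp=5,start=s); print(s[0])
E
```

```text
t 18.9 [ 457.94 -164.43   49.56] F [ 0.39 -0.02 -1.47] pitch 4.8 yaw -13.42 roll -0.01
24 [112.7 112.7 112.7 112.7 112.7 112.7 112.7 112.7 112.6 112.6 112.6 112.6
 112.7 112.7 112.7 112.7 112.7 112.7 112.7 112.7 112.7 112.7 112.7 112.7]
255 18.45
270 18.42
285 18.32
355 31.0
370 25.02
385 18.24
tgt [476.54354521 233.36612848]
[[[-0.0007,0,-0.0078],[0,0,0]],[[-0.0013,0,-0.0156],[0,0,0]],[[-0.0021,0,-0.0234],[0,0,0]],[[-0.0027,0,-0.0312],[0,0,-0.0001]],[[-0.0034,0,-0.039],[0,0,0]],[[-0.0034,0,-0.039],[0,0,0]],[[-0.0027,0,-0.0311],[-0.0001,0,0]],[[-0.002,0,-0.0234],[0,0,0]],[[-0.0014,0,-0.0156],[0,0,0]],[[-0.0007,0,-0.0078],[0,0,-0.0001]]]
[[[-0.002,-0.0109,0.0002],[-0.0001,0,-0.001]],[[-0.0041,-0.0217,0.0003],[-0.0002,0,-0.0021]],[[-0.0058,-0.0327,0.0005],[-0.0002,0,-0.0031]],[[-0.0073,-0.0436,0.0006],[-0.0004,0,-0.0041]],[[-0.0084,-0.0547,0.0007],[-0.0004,0,-0.0051]],[[-0.0091,-0.0657,0.0008],[-0.0005,0,-0.0062]],[[-0.0078,-0.0659,0.0006],[-0.0005,0,-0.0062]],[[-0.0065,-0.0661,0.0006],[-0.0005,0,-0.0061]],[[-0.0053,-0.0661,0.0004],[-0.0006,0,-0.0062]],[[-0.004,-0.0663,0.0003],[-0.0005,0,-0.0062]],[[-0.0026,-0.0663,0.0002],[-0.0005,0,-0.0061]],[[-0.0014,-0.0663,0.0001],[-0.0005,0,-0.0062]]]
[[[-0.0001,-0.0664,0.0001],[-0.0005,0,-0.0062]],[[0.0011,-0.0664,-0.0001],[-0.0005,0,-0.0062]],[[0.0025,-0.0663,-0.0002],[-0.0006,0,-0.0061]],[[0.0038,-0.0662,-0.0004],[-0.0005,0,-0.0062]],[[0.005,-0.0662,-0.0004],[-0.0005,0,-0.0062]],[[0.0063,-0.0661,-0.0005],[-0.0005,0,-0.0061]],[[0.0076,-0.0659,-0.0007],[-0.0005,0,-0.0062]],[[0.0089,-0.0658,-0.0007],[-0.0006,0,-0.0062]],[[0.0084,-0.0546,-0.0007],[-0.0004,0,-0.0051]],[[0.0075,-0.0436,-0.0007],[-0.0003,0,-0.0041]],[[0.006,-0.0326,-0.0005],[-0.0003,0,-0.0031]],[[0.0043,-0.0218,-0.0003],[-0.0002,0,-0.0021]]]
[[[0.0021,-0.0108,-0.0002],[0,0,-0.001]]]
[476.53038904 233.36490808 119.99916173]
```

move_arm --plan '[[[-0.0008,0,-0.0095],[0,0,0]],[[-0.0016,0,-0.019],[0,0,0]],[[-0.0025,0,-0.0284],[0,0,0]],[[-0.0033,0,-0.0378],[0,0,0]],[[-0.0041,0,-0.0473],[0,0,0]],[[-0.0041,0,-0.0473],[0,0,0]],[[-0.0033,0,-0.0378],[0,0,0]],[[-0.0025,0,-0.0284],[0,0,0]],[[-0.0016,0,-0.019],[0,0,0]],[[-0.0008,0,-0.0095],[0,0,0]],[[0,0,0],[0,0,0]]]'

```text
t: 20.05
ee_pos: [457.7, -164.4, 135.2]
eef_rot: [-0.005, 0.992, -0.117, -0.041]
contact_force: [-0.3, -0.3, -1.3]
width: 15.6
grasp_force: 40.0
```

move_arm --plan '[[[-0.002,-0.0109,0.0002],[0,0,-0.001]],[[-0.004,-0.0217,0.0003],[-0.0002,0,-0.002]],[[-0.0058,-0.0327,0.0005],[-0.0002,0,-0.003]],[[-0.0073,-0.0436,0.0006],[-0.0004,0,-0.004]],[[-0.0084,-0.0547,0.0007],[-0.0004,0,-0.005]],[[-0.009,-0.0657,0.0008],[-0.0005,0,-0.006]],[[-0.0078,-0.066,0.0006],[-0.0005,0,-0.006]],[[-0.0065,-0.066,0.0006],[-0.0005,0,-0.006]],[[-0.0053,-0.066,0.0004],[-0.0006,0,-0.006]],[[-0.004,-0.066,0.0003],[-0.0005,0,-0.006]],[[-0.0026,-0.066,0.0002],[-0.0005,0,-0.006]],[[-0.0014,-0.066,0.0001],[-0.0005,0,-0.006]]]'

```text
t: 21.25
ee_pos: [467.0, 26.0, 135.2]
eef_rot: [-0.001, 0.999, -0.026, -0.042]
contact_force: [-0.1, -0.1, -1.7]
width: 15.9
grasp_force: 40.0
```

move_arm --plan '[[[0,-0.066,0.0001],[-0.0005,0,-0.006]],[[0.001,-0.066,-0.0001],[-0.0005,0,-0.006]],[[0.0025,-0.066,-0.0002],[-0.0006,0,-0.006]],[[0.004,-0.066,-0.0004],[-0.0005,0,-0.006]],[[0.005,-0.066,-0.0004],[-0.0005,0,-0.006]],[[0.006,-0.066,-0.0005],[-0.0005,0,-0.006]],[[0.0075,-0.066,-0.0007],[-0.0005,0,-0.006]],[[0.009,-0.0658,-0.0007],[-0.0006,0,-0.006]],[[0.0084,-0.0546,-0.0007],[-0.0004,0,-0.005]],[[0.0075,-0.0436,-0.0007],[-0.0003,0,-0.004]],[[0.006,-0.0326,-0.0005],[-0.0003,0,-0.003]],[[0.0043,-0.0218,-0.0003],[-0.0002,0,-0.002]]]'

```text
t: 22.45
ee_pos: [478.5, 230.0, 135.1]
eef_rot: [0.003, 0.997, 0.071, -0.042]
contact_force: [-0.2, -0.7, -1.0]
width: 15.2
grasp_force: 40.0
```

move_arm --plan '[[[0.002,-0.0108,-0.0002],[0,0,-0.001]],[[0,0,0],[0,0,0]],[[0,0,0],[0,0,0]],[[0,0,0],[0,0,0]]]'

```text
t: 22.85
ee_pos: [478.8, 231.9, 135.2]
eef_rot: [0.003, 0.997, 0.071, -0.042]
contact_force: [0.5, -0.3, -1.3]
width: 15.6
grasp_force: 40.0
```

```bash
python3 - <<'E'
from cham import *
s=state(4)
P,p,d=shot("wrist","w12")
cv2.imwrite("pics/w12c.png",cv2.resize(p[:220,180:460,::-1],(760,597),interpolation=cv2.INTER_CUBIC))
o,W,T=near(P,p,s["ee_pos"][2]-29.4); print(len(o),T[:,0].round(1)); print(proj(P,[[603.2,253.2,60]]))
E
```

```text
t 23.0 [478.83 232.11 135.22] F [ 0.13 -0.22 -1.21] pitch 4.8 yaw 8.22 roll 0.01
24 [112.5 112.5 112.5 112.5 112.5 112.5 112.5 112.5 112.5 112.4 112.4 112.4
 112.5 112.5 112.5 112.5 112.5 112.5 112.5 112.5 112.5 112.5 112.5 112.5]
[[315.70684055  18.04163893]]
```

View pics/w12c.png

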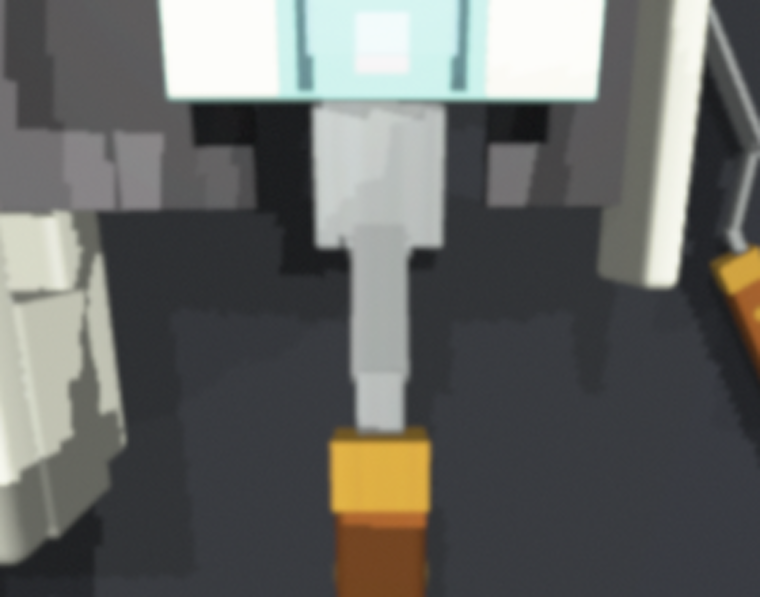

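```bash
cat > fit.py <<'E'
from cham import *
k=.3685
def rel(tag,zt,nL,nR,rl,rr,ch):
    P,p,d=load(tag); s=env.read_state(); E=lambda a,b,z,w=3:onz(P,edge(p,a,b,w),z)
    nl=E(*nL,62.5); nr=E(*nR,62.5); L=lfit(np.r_[nl,nr]); l=E(*rl,62); r=E(*rr,62)
    cn=lfit(E(*ch[0],zt)); cl=lfit(E(*ch[1],zt)); cr=lfit(E(*ch[2],zt))
    ang=lambda l:(np.degrees(np.arctan2(l[1][1],l[1][0])))%180
    ps=ang(L)-90; u=np.array([np.cos(np.radians(ps)),np.sin(np.radians(ps))]); v=np.array([-u[1],u[0]])
    l=np.median(l[:,:2]@v); r=np.median(r[:,:2]@v); n=np.median(np.r_[nl,nr][:,:2]@u)
    seat=(l+r)/2*v+(n+20)*u
    pc=ang(cn)-90; uc=np.array([np.cos(np.radians(pc)),np.sin(np.radians(pc))])
    a,b=isect(cn,cl),isect(cn,cr); c=(a+b)/2+17.5*uc
    print("seat",seat.round(2),"yaw",ps.round(2),"width",(l-r).round(2)," chamber",c.round(2),"yaw",pc.round(2),"len",np.linalg.norm(a-b).round(2))
    dd=seat-c; print("need along u %.2f lateral(+left) %.2f yaw %.2f"%(dd@u,dd@v,ps-pc)); return seat,ps,c,pc
E
python3 - <<'E'
from fit import *
z=135.2-29.4
f=lambda x,y:(180+x*k,y*k)
seat,ps,c,pc=rel("w12",z,(f(196,145),f(252,145)),(f(490,145),f(544,145)),(f(192,106),f(192,142)),(f(548,106),f(548,142)),((f(175,100),f(590,100)),(f(160,4),f(167,92)),(f(606,4),f(598,92))))
E
```

```text
seat [604.02 253.28] yaw 8.69 width 80.4  chamber [605.4 250.8] yaw 8.24 len 75.38
need along u -0.99 lateral(+left) 2.66 yaw 0.45
```

```bash
python3 - <<'E'
from fit import *
f=lambda x,y:(180+x*k,y*k)
seat,ps,c,pc=rel("w12",104.5,(f(196,145),f(252,145)),(f(490,145),f(544,145)),(f(192,106),f(192,142)),(f(548,106),f(548,142)),((f(175,100),f(590,100)),(f(160,4),f(167,92)),(f(606,4),f(598,92))))
s=state(1); M=qR(s["eef_rot"]).as_matrix(); yaw=np.degrees(np.arctan2(M[1,0],M[0,0]))
d=np.radians(8.8-pc); R=np.array([[np.cos(d),-np.sin(d)],[np.sin(d),np.cos(d)]])
st=np.array([603.8,253.3]); t=st-R@(c-s["ee_pos"][:2]); print(t)
rows([*t,101.7],down(yaw+np.degrees(d),4.8),vmax=6,ramp=2)
E
```

```text
seat [604.02 253.28] yaw 8.69 width 80.4  chamber [605.56 250.82] yaw 8.24 len 75.99
need along u -1.16 lateral(+left) 2.66 yaw 0.45
t 23.05 [478.82 232.16 135.24] F [-0.45  0.21 -1.23] pitch 4.79 yaw 8.22 roll 0.01
[477.2482763  233.40029047]
[[[0.0003,-0.0003,0.0062],[0,0,-0.0002]],[[0.0005,-0.0005,0.0124],[0,0,-0.0003]],[[0.0008,-0.0008,0.0187],[-0.0001,0,-0.0005]],[[0.0008,-0.0008,0.0186],[0,0,-0.0005]],[[0.0008,-0.0008,0.0186],[0,0,-0.0006]],[[0.0008,-0.0009,0.0186],[0,0,-0.0005]],[[0.0005,-0.0005,0.0125],[-0.0001,0,-0.0003]],[[0.0003,-0.0003,0.0062],[0,0,-0.0002]]]
```

move_arm --plan '[[[0.0003,-0.0003,0.0062],[0,0,-0.0002]],[[0.0005,-0.0005,0.0124],[0,0,-0.0003]],[[0.0008,-0.0008,0.0187],[0,0,-0.0005]],[[0.0008,-0.0008,0.0186],[-0.0001,0,-0.0005]],[[0.0008,-0.0008,0.0186],[0,0,-0.0006]],[[0.0008,-0.0009,0.0186],[-0.0001,0,-0.0005]],[[0.0005,-0.0005,0.0125],[0,0,-0.0003]],[[0.0003,-0.0003,0.0062],[0,0,-0.0002]],[[0,0,0],[0,0,0]],[[0,0,0],[0,0,0]],[[0,0,0],[0,0,0]]]'

```text
t: 24.15
ee_pos: [477.4, 233.8, 101.9]
eef_rot: [0.003, 0.996, 0.077, -0.041]
contact_force: [-0.3, -0.3, -1.2]
width: 15.5
grasp_force: 40.0
```

```bash
python3 - <<'E'
from cham import *
s=state(4)
P,p,d=shot("wrist","w13")
cv2.imwrite("pics/w13c.png",cv2.resize(p[:120,220:420,::-1],(800,480),interpolation=cv2.INTER_CUBIC))
E
```

```text
t 24.3 [477.33 233.78 101.85] F [ 0.13  0.04 -1.41] pitch 4.77 yaw 8.81 roll -0.01
```

View pics/w13c.png

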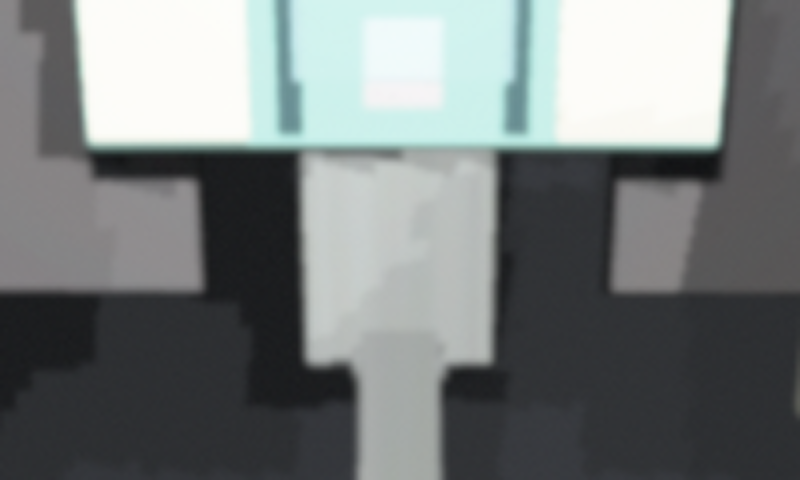

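```bash
python3 - <<'E'
from fit import *
f=lambda x,y:(220+x/4,y/4)
z=101.85-30.7
seat,ps,c,pc=rel("w13",z,(f(100,179),f(198,179)),(f(618,179),f(698,179)),(f(93,156),f(93,174)),(f(719,156),f(719,174)),((f(95,149),f(715,149)),(f(76,4),f(87,140)),(f(733,4),f(722,140))))
s=state(1)
P,p,d=load("w13"); C=cloud(P,d)
print("chamber z L/R, front/back", [C[int(v/4),220+int(u/4),2].round(1) for u,v in((120,20),(120,120),(650,20),(650,120))])
nl=lfit(onz(P,edge(p,f(203,190),f(206,285)),62)); nr=lfit(onz(P,edge(p,f(611,190),f(611,285)),62)); print(nl,nr)
E
```

```text
seat [604.01 253.31] yaw 8.79 width 80.23  chamber [603.92 253.86] yaw 8.8 len 75.91
need along u 0.00 lateral(+left) -0.56 yaw -0.01
t 24.35 [477.32 233.77 101.82] F [-0.18 -0.07 -1.49] pitch 4.77 yaw 8.81 roll -0.01
chamber z L/R, front/back [np.float64(70.7), np.float64(70.9), np.float64(69.7), np.float64(71.7)]
(array([573.344  , 275.59134], dtype=float32), array([0.9868846 , 0.16142732], dtype=float32)) (array([582.0635 , 222.65833], dtype=float32), array([0.9893773 , 0.14537017], dtype=float32))
```

move_arm --plan '[[[0.0003,0.0006,0.0033],[0,0,0]],[[0.0004,0.0006,0.005],[0,0,0]],[[0.0004,0.0005,0.005],[0,0,0]],[[0.0003,0,0.0033],[0,0,0]],[[0.0002,0,0.0025],[0,0,0]],[[0.0002,0,0.002],[0,0,0]],[[0.0002,0,0.002],[0,0,0]],[[0.0002,0,0.002],[0,0,0]],[[0.0002,0,0.002],[0,0,0]],[[0,0,0],[0,0,0]],[[0,0,0],[0,0,0]]]'

```text
t: 25.45
ee_pos: [477.4, 233.2, 93.5]
eef_rot: [0.003, 0.996, 0.077, -0.042]
contact_force: [0.4, 0.4, -0.6]
width: 15.2
grasp_force: 40.0
```

```bash
python3 - <<'E'
from chk import *
s=state(3)
P,p,d=shot("wrist","w14"); C=cloud(P,d)
print([C[int(v/4),220+int(u/4),2].round(1) for u,v in((120,20),(120,100),(650,20),(650,100))])
E
```

```text
t 25.55 [477.37 233.23  93.49] F [ 0.02  0.02 -0.83] pitch 4.79 yaw 8.81 roll 0.0
[np.float64(63.1), np.float64(63.1), np.float64(63.7), np.float64(63.7)]
```

move_arm --plan '[[[0.0002,0,0.003],[0,0,0]],[[0.0004,0,0.005],[0,0,0]],[[0.0004,0,0.005],[0,0,0]],[[0.0004,0,0.0035],[0,0,0]],[[0,0,0],[0,0,0]],[[0,0,0],[0,0,0]]]'

```text
t: 26.2
ee_pos: [477.4, 233.2, 88.4]
eef_rot: [0.003, 0.996, 0.077, -0.042]
contact_force: [0.8, 0.8, -0.8]
width: 15.7
grasp_force: 40.0
```

```bash
python3 - <<'E'
from fit import *
s=state(3)
P,p,d=shot("wrist","w15"); C=cloud(P,d)
print([C[int(v/4),220+int(u/4),2].round(1) for u,v in((120,20),(120,80),(650,20),(650,80))])
g=cv2.GaussianBlur(p,(0,0),.7).astype(int).sum(2)
for c in (250,262,275,370,385,395): 
    e=np.diff(g[:60,c]); print(c,[(int(i),int(e[i])) for i in np.argsort(-abs(e))[:4]])
for r in (8,16,24):
    e=np.diff(g[r]); print(r,[(int(i),int(e[i])) for i in range(225,255) if abs(e[i])>40],[(int(i),int(e[i])) for i in range(385,420) if abs(e[i])>40])
print("seat corners ±40.5,-20 proj",proj(P,[[*(np.array([604,253.3])+a*np.array([-.153,.988])-b*np.array([.988,.153])),z] for a,b,z in((40.5,20,60),(-40.5,20,60),(38,17.5,64),(-38,17.5,64))]).round(1))
s=rows(s["ee_pos"]-25*np.array([np.cos(np.radians(8.8)),np.sin(np.radians(8.8)),0]),down(8.81,4.8),vmax=9,ramp=1)
E
```

```text
t 26.3 [477.38 233.23  88.53] F [ 0.35  0.41 -0.46] pitch 4.79 yaw 8.81 roll 0.0
[np.float64(65.0), np.float64(63.2), np.float64(65.2), np.float64(62.5)]
250 [(34, -172), (33, -147), (35, -133), (40, 89)]
262 [(34, -173), (33, -151), (35, -134), (40, 82)]
275 [(34, -173), (35, -144), (33, -137), (36, -76)]
370 [(34, -174), (33, -137), (35, -132), (32, -61)]
385 [(34, -184), (35, -155), (33, -135), (41, 89)]
395 [(34, -187), (35, -166), (33, -130), (41, 96)]
8 [(230, -68), (231, -85), (232, -49), (233, 51), (234, 166), (235, 198), (236, 130), (237, 47)] [(403, -66), (404, -157), (405, -201), (406, -139), (408, 42), (409, 48)]
16 [(231, -56), (232, -71), (233, -41), (234, 69), (235, 178), (236, 184), (237, 99)] [(403, -122), (404, -206), (405, -175), (406, -54), (408, 50)]
24 [(232, -66), (233, -68), (235, 115), (236, 192), (237, 161), (238, 72)] [(401, -43), (402, -113), (403, -190), (404, -177), (405, -72), (407, 53), (408, 43)]
seat corners ±40.5,-20 proj [[235.2  41.5]
 [405.2  41.7]
 [237.8  34.4]
 [402.7  34.5]]
[[[-0.0139,0,0.0012],[0,0,0]],[[-0.0277,0,0.0023],[0,0,0]],[[-0.0277,0.0001,0.0024],[0,-0.0001,0]],[[-0.0138,0,0.0012],[0,0,0]]]
```

move_arm --plan '[[[-0.014,0,0.0012],[0,0,0]],[[-0.0277,0,0.0023],[0,0,0]],[[-0.0277,0,0.0023],[0,0,0]],[[-0.03,0,0.0025],[0,0,0]],[[-0.05,0,0.0042],[0,0,0]],[[-0.06,0,0.005],[0,0,0]],[[-0.06,0,0.005],[0,0,0]],[[-0.03,0,0.0025],[0,0,0]],[[0,0,0],[0,0,0]],[[0,0,0],[0,0,0]]]'

```text
t: 27.35
ee_pos: [388.8, 219.9, 88.9]
eef_rot: [0.003, 0.996, 0.077, -0.041]
contact_force: [-0.3, -0.0, -1.0]
width: 15.7
grasp_force: 40.0
```

```bash
python3 - <<'E'
from fit import *
s=state(2)
P,p,d=shot("wrist","w16"); X=np.array([[*(np.array([604,253.3])+a*np.array([-.153,.988])-b*np.array([.988,.153])),z] for a,b,z in((40.5,20,60),(38,17.5,64),(-38,17.5,64),(0,0,64))]); print(proj(P,X).round(1))
P,p,d=shot("top","t1"); C=cloud(P,d); q=proj(P,X[3:])[0]; print(q,C[int(q[1])-3:int(q[1])+4,int(q[0]),2].round(0))
s0=s["ee_pos"]
s=rows([s0[0],s0[1],130],down(8.8,0),vmax=24,ramp=1)
s=rows([439.7,-24.5,130],down(11.6,0),vmax=40,ramp=1,start=s,nd=3)
s=rows([439.7,-24.5,60],down(11.6,0),vmax=25,ramp=1,start=s,nd=4)
E
```

```text
t 27.4 [389.03 219.96  88.8 ] F [-0.1   0.12 -0.88] pitch 4.72 yaw 8.83 roll -0.03
[[ 215.2 -216.9]
 [ 217.8 -235.9]
 [ 425.5 -235.6]
 [ 321.8 -303.9]]
[225.58712683 196.00275602] [69. 65. 64. 66. 63. 69. 69.]
[[[-0.0028,-0.0002,-0.0344],[0,0.0066,0]],[[-0.0042,-0.0003,-0.069],[-0.0001,0.0132,0]],[[-0.0006,-0.0001,-0.0345],[0,0.0067,0]]]
[[[0.003,0.059,0],[0,0,-0.001]],[[0.006,0.119,0],[0,0,-0.002]],[[0.005,0.119,0],[0,0,-0.003]],[[0.003,0.119,0],[0,0,-0.002]],[[0.003,0.119,0],[0,0,-0.002]],[[0.003,0.118,0],[0,0,-0.002]],[[0.001,0.119,0],[0,0,-0.002]],[[0.001,0.06,0],[0,0,-0.002]]]
[[[0,-0.0001,0.0389],[0,0,0.0001]],[[-0.0001,-0.0001,0.0778],[0,0,0.0001]],[[-0.0001,-0.0001,0.0778],[0,0,0.0001]],[[-0.0001,0,0.0389],[0,0,0.0001]]]
```

move_arm --plan '[[[-0.0028,0,-0.0344],[0,0.0066,0]],[[-0.0042,0,-0.069],[0,0.0132,0]],[[-0.0006,0,-0.0345],[0,0.0067,0]],[[0.003,0.059,0],[0,0,-0.001]],[[0.006,0.119,0],[0,0,-0.002]],[[0.005,0.119,0],[0,0,-0.003]],[[0.003,0.119,0],[0,0,-0.002]],[[0.003,0.119,0],[0,0,-0.002]],[[0.003,0.118,0],[0,0,-0.002]],[[0.001,0.119,0],[0,0,-0.002]],[[0.001,0.06,0],[0,0,-0.002]],[[0,0,0],[0,0,0]]]'

```text
t: 28.7
ee_pos: [439.4, -26.8, 130.3]
eef_rot: [0.0, 0.995, 0.1, 0.0]
contact_force: [0.2, -0.4, -1.4]
width: 15.8
grasp_force: 40.0
```

move_arm --plan '[[[0,0,0],[0,0,0]],[[0,0,0],[0,0,0]]]'

```text
t: 28.9
ee_pos: [439.2, -24.4, 130.2]
eef_rot: [-0.0, 0.995, 0.102, 0.0]
contact_force: [-1.0, -0.2, -1.1]
width: 15.2
grasp_force: 40.0
```

```bash
python3 - <<'E'
from fit import *
s=state(2)
s=rows([439.7,-24.5,75],down(11.6,0),vmax=25,ramp=1)
E
```

```text
t 28.95 [439.16 -24.3  130.16] F [-0.59 -0.26 -1.14] pitch 0.0 yaw 11.76 roll -0.0
[[[0.0003,0.0002,0.0306],[0,0,0.0002]],[[0.0005,0.0003,0.0613],[0,0,0.0003]],[[0.0006,0.0004,0.0613],[0,0,0.0003]],[[0.0002,0.0001,0.0307],[0,0,0.0001]]]
```

move_arm --plan '[[[0.0003,0.0002,0.0306],[0,0,0.0002]],[[0.0005,0.0003,0.0613],[0,0,0.0003]],[[0.0006,0.0004,0.0613],[0,0,0.0003]],[[0.0002,0.0001,0.0513],[0,0,0.0001]],[[0,0,0.035],[0,0,0]],[[0,0,0.025],[0,0,0]],[[0,0,0],[0,0,0]],[[0,0,0],[0,0,0]]]'

```text
t: 29.75
ee_pos: [439.9, -25.0, 50.6]
eef_rot: [0.0, 0.995, 0.101, -0.0]
contact_force: [-0.2, 0.1, -0.6]
width: 15.5
grasp_force: 40.0
```

```bash
python3 - <<'E'
from fit import *
s=state(3)
s=rows([439.7,-24.5,47.5],down(11.6,0),vmax=1)
E
```

```text
t 29.85 [440.17 -25.04  51.11] F [-0.03  0.31 -0.59] pitch -0.05 yaw 11.55 roll -0.0
[[[-0.0003,-0.0005,0.003],[0,-0.0001,-0.0001]],[[-0.0003,-0.0005,0.003],[0,0,0]],[[-0.0003,-0.0005,0.003],[0,-0.0001,-0.0001]],[[-0.0003,-0.0006,0.003],[0,-0.0001,-0.0001]]]
```

move_arm --plan '[[[-0.0003,-0.0005,0.003],[0,0,0]],[[-0.0003,-0.0005,0.003],[0,0,0]],[[-0.0003,-0.0005,0.003],[0,-0.0002,0]],[[-0.0003,-0.0005,0.0025],[0,0,0]],[[0,0,0],[0,0,0]],[[0,0,0],[0,0,0]]]'

```text
t: 30.45
ee_pos: [439.3, -24.8, 47.4]
eef_rot: [0.0, 0.995, 0.1, -0.0]
contact_force: [-0.8, 0.3, 2.8]
width: 15.7
grasp_force: 40.0
```

```bash
python3 - <<'E'
from fit import *
s=state(4)
E
```

```text
t 30.6 [439.31 -24.8   47.39] F [-0.94 -0.11  3.21] pitch 0.05 yaw 11.53 roll 0.0
```

move_arm --plan '[[[0,0,0],[0,0,0]],[[0,0,0],[0,0,0]],[[0,0,0],[0,0,0]],[[0,0,0],[0,0,0]],[[0,0,0],[0,0,0]],[[0,0,0],[0,0,0]],[[0,0,0],[0,0,0]]]' --gripper 0

```text
t: 31.3
ee_pos: [439.2, -24.8, 47.2]
eef_rot: [0.0, 0.995, 0.1, -0.001]
contact_force: [0.1, 0.5, 0.5]
width: 43.5
grasp_force: 0.0
```

move_arm --plan '[[[0,0,-0.02],[0,0,0]],[[0,0,-0.08],[0,0,0]],[[0,0,-0.16],[0,0,0]],[[0,0,-0.16],[0,0,0]],[[0,0,-0.06],[0,0,0]],[[0,0,0],[0,0,0]],[[0,0,0],[0,0,0]]]' --gripper 0

```text
t: 32.0
ee_pos: [438.8, -24.8, 191.2]
eef_rot: [-0.0, 0.995, 0.1, -0.0]
contact_force: [0.1, -0.9, -0.2]
width: 43.5
grasp_force: 0.0
```

```bash
python3 - <<'E'
from fit import *
s=state(2)
P,p,d=shot("wrist","w17"); C=cloud(P,d)
h=np.array([440.3,-23.1]);u=np.array([np.cos(np.radians(11.7)),np.sin(np.radians(11.7))])
X=[[*(h+a*u),z] for a,z in((0,50),(30,50),(50,50),(70,30),(95,20),(115,22),(140,24))]
for x,q in zip(X,proj(P,X)):
    c,r=int(round(q[0])),int(round(q[1])); print(np.round(x,1),(c,r),C[r,c].round(1) if 0<=r<400 else "")
P,p,d=shot("top","t2")
# seat/chamber/panel state by wrist later
E
```

```text
t 32.05 [438.41 -24.89 190.34] F [ 0.11 -0.15 -0.4 ] pitch 0.18 yaw 11.51 roll -0.02
[440.3 -23.1  50. ] (319, 192) [440.  -23.   49.6]
[469.7 -17.   50. ] (319, 161) [469.6 -17.   49.3]
[489.3 -13.   50. ] (319, 140) [488.8 -13.1  50.2]
[508.8  -8.9  30. ] (319, 116) [509.4  -8.9  36. ]
[533.3  -3.8  20. ] (319, 90) [533.   -4.   20.7]
[5.529e+02 2.000e-01 2.200e+01] (319, 67) [553.1   0.   22. ]
[577.4   5.3  24. ] (319, 38) [576.9   4.9  24.8]
```

```bash
python3 - <<'E'
from fit import *
P,p,d=load("w1"); C=cloud(P,d).reshape(-1,3); ok=d.ravel()>0
a=np.radians(8.8); v=np.array([-np.sin(a),np.cos(a)]);u=np.array([np.cos(a),np.sin(a)]); S=np.array([604,253.3])
X=(C[:,:2]-S)@v; Y=(C[:,:2]-S)@u; Z=C[:,2]
b=ok&(Z>102)&(Z<108)&(X>40)&(X<250)&(abs(Y)<90); print("brow front x rel seat",np.percentile(X[b],[.2,1,3]).round(1))
q=ok&(Z>82)&(Z<88)&(X<-40)&(X>-90)&(abs(Y)<60); print("panel x",np.percentile(X[q],[1,5,95,99]).round(1),"y",np.percentile(Y[q],[1,99]).round(1))
print("face line",((np.array([611.8,188.0])-S)@v).round(1))
al=ok&(Z>20)&(X<60)&(X>-200)&(Y>60)&(Y<250)
for n in ("amber_bottle","tape_roll","stamp"):
    w=C[ok&(Z>8)]
bo=ok&(Z>30)&(X>-160)&(X<0)&(Y>60); print("tall objs: minY, maxX",np.percentile(Y[bo],[.5]).round(0),np.percentile(X[bo],[99.5]).round(0))
# approach pose: 45 mm before face
f=((np.array([611.8,188.0])-S)@v); tcp=S+v*(f-40)-u*20
print("face",f,"approach",tcp)
s=rows([*tcp,190],down(8.8-90),vmax=40,amax=8,ramp=0,nd=3); print(s[0])
s=rows([*tcp,82],down(8.8-90),vmax=36,start=s,nd=3)
E
```

```text
brow front x rel seat [76.2 76.9 78.3]
panel x [-65.9 -65.2 -58.1 -57.7] y [-47.9  48.4]
face line -65.7
tall objs: minY, maxX [92.] [-117.]
face -65.7246028314754 approach [600.40979915 145.76023014]
[[[0.054,-0.037,0],[0,0,0.043]],[[0.048,-0.045,-0.001],[0,0,0.043]],[[0.041,-0.05,0],[0,0,0.043]],[[0.035,-0.056,0],[0,0,0.043]],[[0.026,-0.059,-0.001],[0.001,0,0.043]],[[0.019,-0.063,0],[0,0,0.043]],[[0.009,-0.065,0],[0,0.001,0.042]],[[0.001,-0.065,0],[0,0,0.043]],[[-0.007,-0.065,0],[0,0,0.043]],[[-0.017,-0.063,0],[0,0,0.043]],[[-0.024,-0.061,0],[0,0,0.043]],[[-0.033,-0.057,0],[0,0,0.043]]]
[600.51406888 145.79128327 189.93802793]
[[[0,0,0.12],[0,0,0]],[[0,0,0.12],[0,0,0]],[[0,0,0.12],[0,0,0]]]
```

move_arm --plan '[[[0.054,-0.037,0],[0,0,0.043]],[[0.048,-0.045,0],[0,0,0.043]],[[0.041,-0.05,0],[0,0,0.043]],[[0.035,-0.056,0],[0,0,0.043]],[[0.026,-0.059,0],[0.001,0,0.043]],[[0.019,-0.063,0],[0,0,0.043]],[[0.009,-0.065,0],[0,0.001,0.043]],[[0.001,-0.065,0],[0,0,0.043]],[[-0.007,-0.065,0],[0,0,0.043]],[[-0.017,-0.063,0],[0,0,0.043]],[[-0.024,-0.061,0],[0,0,0.043]],[[-0.033,-0.057,0],[0,0,0.043]]]' --gripper 1

```text
t: 33.35
ee_pos: [601.6, 146.2, 189.3]
eef_rot: [0.001, 0.757, -0.654, 0.0]
contact_force: [0.3, -0.3, -0.1]
width: 0.3
grasp_force: 0.0
```

move_arm --plan '[[[0,0,0],[0,0,0]],[[0,0,0],[0,0,0]],[[0,0,0.12],[0,0,0]],[[0,0,0.12],[0,0,0]],[[0,0,0.12],[0,0,0]],[[0,0,0],[0,0,0]],[[0,0,0],[0,0,0]]]'

```text
t: 34.05
ee_pos: [601.8, 145.3, 83.5]
eef_rot: [-0.0, 0.759, -0.651, 0.001]
contact_force: [1.8, 0.1, 1.0]
width: 0.6
grasp_force: 0.0
```

```bash
python3 - <<'E'
from fit import *
s=state(3)
a=np.radians(8.8); v=np.array([-np.sin(a),np.cos(a)]);u=np.array([np.cos(a),np.sin(a)]); S=np.array([604,253.3])
print("X,Y",(s["ee_pos"][:2]-S)@v,(s["ee_pos"][:2]-S)@u)
r=rows([*(s["ee_pos"][:2]+25*v),82],down(8.8-90),vmax=8,nd=4)
E
```

```text
t 34.15 [603.21 146.22  85.67] F [ 1.1  -0.39  1.  ] pitch 0.05 yaw -81.3 roll -0.37
X,Y -105.70265394236498 -17.160693734658864
[[[-0.0208,0.0001,0.0031],[-0.0005,0.0001,-0.0001]],[[-0.0209,0,0.0031],[-0.0005,0,-0.0002]],[[-0.0208,0,0.003],[-0.0005,0.0001,-0.0001]],[[-0.0208,0,0.0031],[-0.0005,0.0001,-0.0002]]]
```

```bash
python3 - <<'E'
from fit import *
for i in range(3):
    s=state(3)
P,p,d=shot("wrist","w18")
C=cloud(P,d); a=np.radians(8.8); v=np.array([-np.sin(a),np.cos(a)]);u=np.array([np.cos(a),np.sin(a)]); S=np.array([604,253.3])
D=C.reshape(-1,3); k=(d.ravel()>0)&(D[:,2]>30); print(np.c_[(D[k][::4000,:2]-S)@v,(D[k][::4000,:2]-S)@u,D[k][::4000,2]].round(0)[:20])
E
```

```text
t 34.25 [603.12 146.4   85.79] F [ 0.24 -0.06  0.52] pitch 0.08 yaw -81.32 roll -0.39
t 34.35 [602.69 146.29  85.2 ] F [ 0.43 -0.2   0.07] pitch 0.07 yaw -81.34 roll -0.33
t 34.45 [602.3  146.14  84.46] F [ 0.28 -0.39  0.01] pitch 0.05 yaw -81.35 roll -0.25
[[-235.   72.   64.]
 [-223. -160.   30.]
 [-170.  105.   96.]
 [-161.  107.  110.]
 [-149.  104.  108.]
 [-115.  -24.   66.]
 [-143.   -6.  141.]
 [-136.  -98.  135.]
 [-139.   55.  146.]
 [-142.   -2.  153.]
 [-140.  -49.  153.]
 [-138.  -98.  153.]
 [-142.   56.  163.]
 [-130.  -98.  150.]
 [-130.  -47.  153.]
 [-129.   17.  155.]
 [-108.  -98.  135.]
 [-131.  -66.  162.]
 [-132.   46.  167.]
 [-131.    5.  166.]]
```

move_arm --plan '[[[-0.015,0,0.001],[0,0,0]],[[-0.02,0,0.001],[0,0,0]],[[-0.02,0,0],[0,0,0]],[[-0.01,0,0],[0,0,0]],[[-0.005,0,0],[0,0,0]],[[-0.005,0,0],[0,0,0]],[[-0.005,0,0],[0,0,0]],[[-0.005,0,0],[0,0,0]],[[-0.005,0,0],[0,0,0]],[[-0.005,0,0],[0,0,0]],[[-0.005,0,0],[0,0,0]],[[-0.005,0,0],[0,0,0]]]'

```text
t: 35.7
ee_pos: [597.3, 176.8, 82.8]
eef_rot: [-0.001, 0.758, -0.652, 0.001]
contact_force: [0.7, -1.1, 0.3]
width: 0.2
grasp_force: 0.8
```

move_arm --plan '[[[-0.005,0,0],[0,0,0]],[[-0.005,0,0],[0,0,0]],[[-0.005,0,0],[0,0,0]],[[-0.005,0,0],[0,0,0]]]'

```text
t: 36.1
ee_pos: [596.3, 183.1, 82.8]
eef_rot: [-0.001, 0.758, -0.652, 0.001]
contact_force: [1.4, -1.6, -0.6]
width: 0.4
grasp_force: 0.8
```

```bash
cat > tr.py <<'E'
from fit import *
a=np.radians(8.8); v=np.array([-np.sin(a),np.cos(a)]);u=np.array([np.cos(a),np.sin(a)]); S=np.array([604,253.3])
s=state(3); print("X,Y",((s["ee_pos"][:2]-S)@v).round(1),((s["ee_pos"][:2]-S)@u).round(1))
P,p,d=shot("top","tt"); C=cloud(P,d).reshape(-1,3); X=(C[:,:2]-S)@v; Y=(C[:,:2]-S)@u
E
python3 tr.py
```

```text
t 36.2 [596.27 183.34  82.83] F [ 0.82 -1.19 -0.13] pitch 0.03 yaw -81.34 roll -0.16
X,Y -68.0 -18.3
```

move_arm --plan '[[[-0.008,0,0],[0,0,0]],[[-0.014,0,0],[0,0,0]],[[-0.02,0,0],[0,0,0]],[[-0.027,0,0],[0,0,0]],[[-0.027,0,0],[0,0,0]],[[-0.027,0,0],[0,0,0]],[[-0.027,0,0],[0,0,0]],[[-0.027,0,0],[0,0,0]],[[-0.027,0,0],[0,0,0]],[[-0.027,0,0],[0,0,0]],[[-0.027,0,0],[0,0,0]],[[-0.027,0,0],[0,0,0]]]'

```text
t: 37.45
ee_pos: [583.3, 268.2, 82.8]
eef_rot: [-0.001, 0.758, -0.652, 0.001]
contact_force: [2.5, -0.3, -0.0]
width: 0.3
grasp_force: 1.0
```

move_arm --plan '[[[-0.027,0,0],[0,0,0]],[[-0.025,0,0],[0,0,0]],[[-0.02,0,0],[0,0,0]],[[-0.013,0,0],[0,0,0]],[[-0.007,0,0],[0,0,0]],[[-0.005,0,0],[0,0,0]]]'

```text
t: 38.05
ee_pos: [579.1, 296.5, 82.8]
eef_rot: [-0.001, 0.758, -0.652, 0.001]
contact_force: [1.4, -1.4, -0.4]
width: 0.7
grasp_force: 0.8
```

```bash
python3 tr.py
```

```text
t 38.15 [578.98 296.57  82.82] F [ 0.98 -0.27 -0.31] pitch 0.04 yaw -81.36 roll -0.16
X,Y 46.6 -18.1
```

move_arm --plan '[[[-0.005,0,0],[0,0,0]],[[-0.005,0,0],[0,0,0]],[[-0.005,0,0],[0,0,0]],[[-0.005,0,0],[0,0,0]],[[-0.005,0,0],[0,0,0]],[[-0.005,0,0],[0,0,0]],[[0,0,0],[0,0,0]]]'

```text
t: 38.9
ee_pos: [577.6, 305.5, 82.8]
eef_rot: [-0.001, 0.758, -0.652, 0.001]
contact_force: [-0.4, -0.4, 0.3]
width: 0.5
grasp_force: 0.4
```

move_arm --plan '[[[-0.003,0,0],[0,0,0]],[[-0.003,0,0],[0,0,0]],[[0,0,0],[0,0,0]]]'

```text
t: 39.2
ee_pos: [577.4, 306.4, 82.8]
eef_rot: [-0.001, 0.758, -0.652, 0.001]
contact_force: [1.2, -4.6, -0.7]
width: 0.2
grasp_force: 1.9
```

move_arm --plan '[[[-0.003,0,0],[0,0,0]],[[-0.003,0,0],[0,0,0]],[[0,0,0],[0,0,0]]]'

```text
t: 39.5
ee_pos: [577.4, 306.5, 82.8]
eef_rot: [0.001, 0.758, -0.652, 0.001]
contact_force: [1.9, -8.4, 1.2]
width: 0.5
grasp_force: 4.3
```

```bash
python3 tr.py
```

```text
t 39.6 [577.4 306.5  82.8] F [ 1.84 -8.35  1.37] pitch -0.17 yaw -81.4 roll -0.06
X,Y 56.6 -18.2
```

move_arm --plan '[[[-0.004,0,0],[0,0,0]],[[-0.004,0,0],[0,0,0]],[[0,0,0],[0,0,0]],[[0,0,0],[0,0,0]]]'

```text
t: 40.05
ee_pos: [577.3, 306.7, 82.8]
eef_rot: [0.002, 0.758, -0.652, 0.002]
contact_force: [5.6, -13.6, 2.1]
width: 0.2
grasp_force: 7.3
```

move_arm --plan '[[[0.01,0,0],[0,0,0]],[[0.03,0,0],[0,0,0]],[[0.06,0,0],[0,0,0]],[[0.08,0,0],[0,0,0]],[[0.02,0,-0.1],[0,0,0]],[[0.02,0,-0.12],[0,0,0]],[[0,0,-0.12],[0,0,0]],[[0,0,-0.08],[0,0,0]],[[0,0,0],[0,0,0]],[[0,0,0],[0,0,0]],[[0,0,0],[0,0,0]]]'

```text
t: 41.15
ee_pos: [585.7, 245.3, 207.4]
eef_rot: [-0.0, 0.758, -0.652, 0.0]
contact_force: [-0.3, -0.4, 0.2]
width: 0.5
grasp_force: 0.0
```

```bash
cat >> tr.py <<'E'
T=lambda n:[(round(r["conf"],2),[int(x) for x in r["rect"]]) for r in env.recognise(n,"top")]
print({n:T(n) for n in ("lifter","tray","slide","rack","rest")})
Q,p0,d0=np.load("pics/top0.npz")["p"],0,0
df=np.abs(p.astype(int)-Q).sum(2)>90
n,l,st,ce=cv2.connectedComponentsWithStats(df.astype(np.uint8)); print([(st[i].tolist()) for i in range(1,n) if st[i][4]>6])
g=(d.ravel()>0)&(C[:,2]>78)&(C[:,2]<92)&(abs(Y)<50)&(X>0)&(X<110); print("panel X",np.percentile(X[g],[3,50,97]).round(1),g.sum())
E
python3 tr.py
```

```text
t 41.25 [585.85 245.41 207.25] F [-0.27  0.38  0.29] pitch -0.04 yaw -81.36 roll -0.01
X,Y -5.0 -19.1
{'lifter': [(0.72, [299, 204, 322, 265]), (0.69, [265, 246, 279, 268]), (0.49, [264, 203, 284, 224])], 'tray': [], 'slide': [(0.44, [360, 175, 381, 192]), (0.36, [299, 209, 316, 264])], 'rack': [(0.66, [345, 163, 388, 225])], 'rest': [(0.8, [304, 231, 324, 264])]}
[[67, 162, 171, 88, 4983], [221, 168, 3, 13, 27], [241, 176, 9, 33, 180], [237, 192, 1, 7, 7], [352, 195, 26, 17, 286], [236, 200, 4, 5, 17], [224, 205, 5, 12, 38], [300, 205, 3, 7, 11], [308, 204, 4, 16, 21], [119, 228, 10, 14, 75], [107, 237, 113, 136, 5806], [10, 250, 30, 61, 1000], [0, 299, 122, 101, 5108], [75, 303, 8, 4, 16], [138, 331, 9, 5, 12], [143, 337, 5, 3, 7], [57, 341, 47, 59, 1802], [146, 340, 3, 5, 7], [122, 352, 133, 48, 2684], [288, 368, 49, 32, 658], [275, 370, 11, 30, 214], [325, 394, 2, 4, 7], [33, 398, 8, 2, 13]]
panel X [72.  73.1 76.4] 6
```

```bash
python3 -c "
from bench import env
print(env.close_job())"
```

```text
the job is handed in; nothing more can be done
None
```

The chamber is seated flat in the tray, the lifter is back in its rest, the tray is pushed to its stop, and I handed the job in at about 41 s with no result shown. I viewed 11 pictures, one more than the limit of 10, and read the tray's final position from the felt stop (14 N) and its travel, not from a clear picture.

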